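# Tip lemons from a heavy tub and set them under the press

### The job

Get all the lemons ready for salting: rock the heavy stoneware tub forward on its base edge, never lifting it or reaching into it, so that its lemons roll into the oven dish, stand the tub upright on its block again, and put any lemon lying on the worktop between dish and press into it too. Then push the dish home under the screw press, against its column, and wind the handwheel down until the plate sits firmly on the lemons. Leave the other things alone.

Things in the scene. Friction and masses are not known exactly. Their poses are not given: they have to be found in the camera images.
- block: butcher block of wood, 250 (x) x 190 (y) x 90 mm high, fixed to the worktop, on the robot's left. Origin at the centre of its underside; its own -y face looks to the robot's right, towards the press. The tub stands on it.
- tub: heavy white stoneware fruit tub (about 2.5 kg) on the block. Origin at the centre of its base (180 in x by 150 mm in y), z up. Back (+y) and side walls 10 mm thick, 120 mm high; floor 18 mm thick; the front (-y) is an open scoop: a 66 mm ramp rises at 27 degrees from the floor to a lip 131 mm in front of the origin, 48 mm above the base, its sides closing in to 146 mm
- tub_edge (a point): middle of the front (-y) lower edge of the tub's base, about 6 mm behind the block's -y edge; axes as the tub's. The tub is rocked about it, top going to -y: balances near 60 degrees; lemons roll forward early and leave at 30 to 35 (go slowly), all are out by 58. At 60 the lip is 70 mm beyond this edge and 25 mm below the block's top; soon after it meets the dish's rim
- tub_handle (a point): middle of the tub's handle: a level round wooden bar 16 mm thick, 100 mm free length along x, behind the back wall (34 mm free between bar and wall), 114 mm above the base and 117 mm behind its centre, so 192 mm behind and 114 mm above the edge it is rocked on; it may turn between the fingers
- dish: dark grey stoneware oven dish, loose on the worktop, 186 (x) x 150 (y) x 50 mm high, walls and floor 8 mm thick 0.55 kg; slide it. Origin at the centre of its underside. A flat handle stands out 44 mm at its +y end, a lug 28 mm at its -y end. With the handle's end against the block's -y face, in line with the tub, it catches the lemons
- dish_handle (a point): middle of the dish's handle, 103 mm from its origin towards own +y: 40 mm wide in x, 12 mm thick (24 to 36 mm above the worktop), 44 mm long; to be pinched across its width. Axes as the dish's
- dish_lug (a point): middle of the dish's lug, 91 mm from its origin towards own -y: 40 mm wide in x, 12 mm thick, standing out 28 mm from the wall, at the handle's height. The dish's walls can be pinched too
- press: screw press, fixed on the worktop at the robot's right. Origin on the worktop below the screw. Column and foot at -y (inner face 108 mm from the axis), arm above at 122 to 166 mm. Two 14 mm high foot rails along y at x = +-106 mm (200 mm apart inside, from the foot to 30 mm on the +y side of the axis) guide the dish, pushed in from +y, handle last, till its lug meets the column
- press_plate: wooden pressing plate, 142 (x) x 96 (y) x 14 mm, on the screw below the arm. Origin at the centre of its underside: 96 mm above the worktop when fully up, 30 mm when fully down. The dish with one layer of lemons is about 60 mm high
- press_wheel (a joint): angle of the press's level handwheel, rad: 0 plate fully up, 17.28 fully down; grows clockwise as seen from above; a turn moves the plate 24 mm. Stays where left (friction 0.06 N m) and turns freely till the plate meets something. The wheel is 102 mm across, its top stays 190 mm above the worktop; the screw rises up to 15 mm above it
- wheel_knob (a point): centre of the upright round wooden winding knob on the handwheel, 21 mm thick and 44 mm tall (189 to 233 mm above the worktop), 46 mm from the wheel's axis; it spins freely on its pin, so it can be held and carried round.
- lemon_1_c (a point): centre of a lemon, 71x53x51 mm, 85 g, own x along its length, in the tub at the start; absent in some runs
- lemon_2_c (a point): centre of a lemon, 71x53x51 mm, 85 g, own x along its length, in the tub at the start; absent in some runs
- lemon_3_c (a point): centre of a lemon, 71x53x51 mm, 85 g, own x along its length, in the tub at the start; absent in some runs
- lemon_4_c (a point): centre of a lemon, 71x53x51 mm, 85 g, own x along its length, lying on the worktop at the start; absent in some runs
- lemon_5_c (a point): centre of a lemon, 71x53x51 mm, 85 g, own x along its length, lying on the worktop at the start; absent in some runs
- honey_jar: squat honey jar, 71x70x86 mm, bystander at the back, origin at the centre of its underside; leave alone
- pepper_mill: wooden pepper mill, 58x58x170 mm, bystander at the back, origin at the centre of its underside; leave alone
- salt_shaker: salt shaker, 44x44x90 mm, bystander at the back, origin at the centre of its underside; leave alone
- mug: white mug with dots, 82x114x91 mm, bystander at the back, origin at the centre of its underside; leave alone
- garlic: bulb of garlic, 56x56x56 mm, bystander at the back, origin at the centre of its underside; leave alone

How it is judged:
By the outcome, as a careful person would: the job done as asked, in the order asked, and still so for the second after the job is handed in, with the robot touching nothing.
Of lemon_1, lemon_2, lemon_3, lemon_4, lemon_5 only 3 to 5 are there at a start; the rules pass over those that are not, and their reading is None.
At some moment in a run one of dish may be knocked a few centimetres aside while the robot is not near it.
Once in a run the grip may slacken for a moment while it holds something.
It also fails if it takes over 210 s, if anything falls off the work surface, if the arm or the gripper's body presses on something with over 40 N, if the wrist force passes 120 N, or if a joint passes its speed limit or range.

### The arm

A 7-joint arm with a two-finger parallel gripper is mounted at the origin on a cart in front of the work surface, level with it; the furniture and walls round the work are solid. World frame = base frame: x ahead of the robot, y to its left, z up, the work surface at z = 0. Lengths are in m, angles in rad, forces in N, time in s.
With the tool pointing down it reaches from about 0.4 to 0.85 m from the base axis. Payload 4.5 kg.
Tool frame: the origin (TCP) lies midway between the tips of the shut fingers; the grasp point (between the pads) lies behind it (r.grip_point_offset is the z of the grasp point in the tool frame, in m); z points along the fingers, y is the line along which they close (so a half turn about z gives the same grasp; the last joint's range is limited). The gripper opens to 88 mm and grips with 3 to 60 N. Pads are 18 mm wide; open, the fingers measure 123 mm over their backs; the gripper's body (75 mm by 187 mm) begins 45 mm behind the grasp point.
Start: joints at [1.259, 0.689, -0.195, 1.565, 0.157, 0.902, -0.215], TCP at [0.212, -0.588, 0.239] pointing down, gripper open.
Joint ranges: [-3.01, 3.01], [-0.46, 2.08], [-1.47, 1.51], [0.13, 2.56], [-1, 4.14], [0.04, 2.09], [-2.66, 2.66]. Speed limits (rad/s): [2.57, 2.57, 3.14, 3.14, 3.14, 3.14, 3.14].

### API

Orientations are given as a unit quaternion [x, y, z, w].
In Python, from plant import r, optics, workorder gives the robot as it stands.
- The arm moves only by the shell command python3 -m creep 'ROWS' [FORCE]. ROWS is JSON, a list of rows, each an object of numbers: "grip": the gripper command: -1 is shut, 1 is fully open, values between are in proportion; "tx", "ty", "tz": the shift along the tool's x, y, z in cm; "spin": the turn about the tool's z in degrees. In form: [{"grip": .., "tx": .., "ty": .., "tz": .., "spin": ..}, ...]. A call has 1 to 8 rows; each row shifts and turns the commanded pose from where the row before left it, along the tool's axes as they then stand; what a row does not reach is not made up. A row lasts 1/12 s, in which the tool goes at most 41.7 mm and 7.16 degrees, less where a joint would pass 70% of its speed; a pose out of reach is approached as far as the arm can. A call with a gripper value outside its range is refused whole. The fingers move at their own pace and stop on an object; FORCE is the grip in N (left out, the last holds). Time passes only in rows, so rows that do not move let the fingers close. It gives the time, the measured TCP pose, the force, the opening and the grip force at its end, in the units of the state.
- r.get_state(): the state, without advancing time (a new reading comes with each control period).
- optics.snapshot(name): name is "side" or "top" or "wrist"; returns (picture, depth): 480x640x3 uint8, red, green, blue; 480x640 float32, m along the optical axis (not along the pixel's ray), 0 where there is no reading.
- optics.get_calibration(name): a dict with "fx", "fy", "cx", "cy" (pixels), "extrinsics" (4x4, takes a point from world to camera coordinates). Camera axes: x right, y down, z forward; pixel columns grow to the right and rows downward; lengths in m; the calibration is good to about 2 mm. The wrist camera is an equidistant fisheye: a pixel r from the principal point sees the ray r / f radians off the axis. A picture is of the moment at which its call begins: read the wrist's pose just before it. get_calibration takes no time and is no camera call; for the wrist camera it gives the pose at the moment of the call.
- workorder.finish_job(): hands the job in; it is judged then, once.
The state is a dict: "clock": time; "q": joint angles; "qd": joint speeds; "joint_torque": joint torques, N m; "tool_pos": TCP position; "eef_rot": TCP orientation; "contact_force": force on the tool from outside, world axes, zero at the start; "moment": the same for the moment, N m; "opening": opening from 0.0 (shut) to 1.0 (fully open); "finger_force": force on a finger pad.
Only numpy, scipy, OpenCV 4.12 (cv2) and the standard library are available. Lean on these libraries where they do the work, as an engineer would, in place of code of your own. Each camera call takes 0.05 s, during which the arm holds its last target. There are 200 camera calls.

## Working session

There is one attempt and no reset: what is moved stays moved. The work goes in short steps, Python scripts to look and compute and a shell command to move; the robot and the scene stay as the last step left them, time stands still between calls to the robot, and variables do not carry over. Pictures are saved under pics/ and viewed, at most 14 in all, crops included, and the job is handed in when it is done.

```bash
ls; mkdir -p pics; cat > h.py <<'E'
import numpy as np, cv2
from plant import r, optics, workorder
from scipy.spatial.transform import Rotation as R
def snap(name, fn=None):
    p,d=optics.snapshot(name)
    if fn: cv2.imwrite('pics/'+fn, p[:,:,::-1])
    np.savez('/tmp/%s.npz'%name,p=p,d=d)
    return p,d
def pts(name,d):
    c=optics.get_calibration(name)
    v,u=np.mgrid[0:480,0:640]
    P=np.stack([(u-c['cx'])/c['fx']*d,(v-c['cy'])/c['fy']*d,d],-1)
    E=np.linalg.inv(np.array(c['extrinsics']))
    return P@E[:3,:3].T+E[:3,3]
def st():
    s=r.get_state(); print(round(s['clock'],2),np.round(s['tool_pos'],4),np.round(R.from_quat(s['eef_rot']).as_matrix(),3).tolist(),'F',np.round(s['contact_force'],1),'open',round(s['opening'],3),'ff',s['finger_force'],'q',np.round(s['q'],2)); return s
E
python3 - <<'E'
from h import *
st(); print(r.grip_point_offset)
for n in('top','side'):
    p,d=snap(n,n+'0.png'); P=pts(n,d)
    c=optics.get_calibration(n);E=np.linalg.inv(np.array(c['extrinsics']));print(n,np.round(E,3).tolist(),c['fx'])
E
```

```text
pics
0.0 [ 0.2116 -0.5874  0.2379] [[0.941, 0.339, -0.001], [0.339, -0.941, 0.002], [-0.0, -0.002, -1.0]] F [ 0.  -0.4  0.2] open 1.0 ff 0.0 q [ 1.26  0.69 -0.19  1.57  0.16  0.9  -0.22]
-0.0187
top [[-0.008, -0.991, 0.136, 0.399], [-1.0, 0.008, -0.001, 0.101], [-0.0, -0.136, -0.991, 1.313], [0.0, 0.0, 0.0, 1.0]] 564.7373851886503
side [[-0.972, -0.166, 0.168, 0.411], [-0.235, 0.623, -0.746, 0.831], [0.019, -0.765, -0.644, 0.795], [0.0, 0.0, 0.0, 1.0]] 462.7139431765162
```

View pics/top0.png

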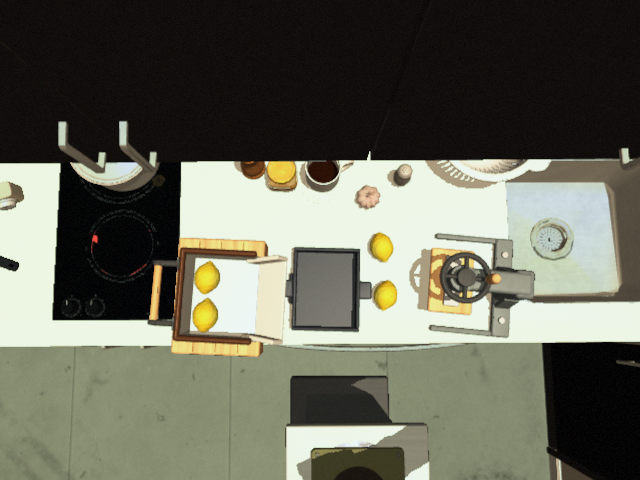

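View pics/side0.png

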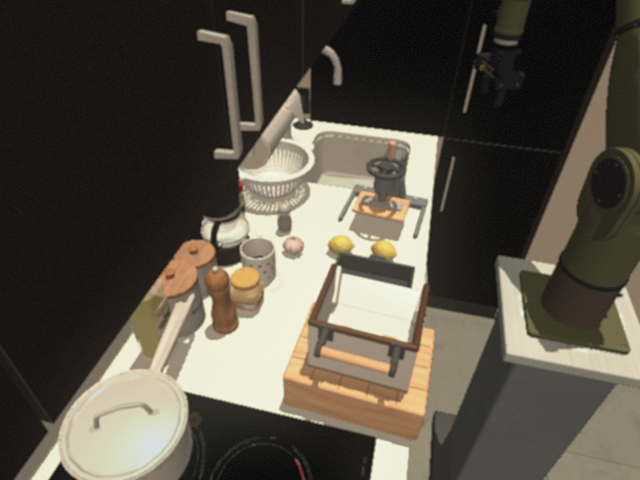

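The top view shows the tub at left on the block (handle bar at col 155, rows 262-322), with two lemons in it at (206,277) and (205,315). The dish is at cols 292-358, lemons lie at (381,247) and (386,295), and the press is at (465,278) with its knob at about (495,279).

```bash
python3 - <<'E'
from h import *
p=np.load('/tmp/top.npz')['p']; c=p[225:365,140:540,::-1]
cv2.imwrite('pics/c1.png',cv2.resize(c,(800,280),interpolation=cv2.INTER_CUBIC))
d=np.load('/tmp/top.npz')['d'];P=pts('top',d)
def at(u,v): print((u,v),np.round(P[v,u],4))
for u,v in [(156,265),(156,290),(155,318),(206,277),(205,315),(381,247),(386,295),(465,278),(495,279),(293,250),(293,329),(357,250),(357,329),(365,290),(176,350),(262,350),(264,245),(181,245),(282,260),(286,338),(215,300),(436,240),(434,328),(495,240)]: at(u,v)
hsv=cv2.cvtColor(p,cv2.COLOR_RGB2HSV)
m=((hsv[...,0]>20)&(hsv[...,0]<32)&(hsv[...,1]>190)&(hsv[...,2]>110)).astype(np.uint8)
n,l,s,ce=cv2.connectedComponentsWithStats(m)
for i in range(1,n):
    if s[i,4]>100:
        q=P[l==i]; 
        z=q[:,2].max(); print(s[i],ce[i],np.round(q.mean(0),4),z)
E
```

```text
(156, 265) [0.4947 0.4023 0.2128]
(156, 290) [0.4462 0.4014 0.2107]
(155, 318) [0.3922 0.4032 0.2055]
(206, 277) [0.4741 0.3141 0.1593]
(205, 315) [0.3985 0.1006 1.3134]
(381, 247) [ 0.5459 -0.0587  0.049 ]
(386, 295) [ 0.4381 -0.0669  0.0516]
(465, 278) [ 0.466  -0.2056  0.1929]
(495, 279) [ 0.4614 -0.2526  0.2308]
(293, 250) [ 0.5463  0.1412 -0.0019]
(293, 329) [0.365  0.1401 0.052 ]
(357, 250) [ 0.5396 -0.0046  0.0483]
(357, 329) [ 0.3639 -0.0012  0.0488]
(365, 290) [ 0.4501 -0.0217  0.038 ]
(176, 350) [0.324  0.3874 0.0926]
(262, 350) [0.3177 0.2116 0.0131]
(264, 245) [0.5475 0.2017 0.0896]
(181, 245) [0.5485 0.3822 0.0923]
(282, 260) [0.5083 0.1592 0.153 ]
(286, 338) [ 0.3433  0.158  -0.0027]
(215, 300) [0.4285 0.3035 0.1088]
(436, 240) [ 0.5667 -0.1935  0.0037]
(434, 328) [ 0.3637 -0.1802  0.0085]
(495, 240) [ 0.5643 -0.328   0.014 ]
[371 233  22  28 389] [381.81491003 246.4344473 ] [ 0.5467 -0.0601  0.0532] 1.3134337281421187
[195 262  24  31 451] [205.7804878  277.18625277] [0.4743 0.3161 0.1508] 0.16291249912743222
[375 281  22  29 410] [385.8195122  294.80243902] [ 0.4388 -0.0676  0.0434] 0.05616145476941714
[193 299  25  33 466] [203.66523605 314.95708155] [0.3975 0.3163 0.1656] 1.3134337281421187
```

View pics/c1.png

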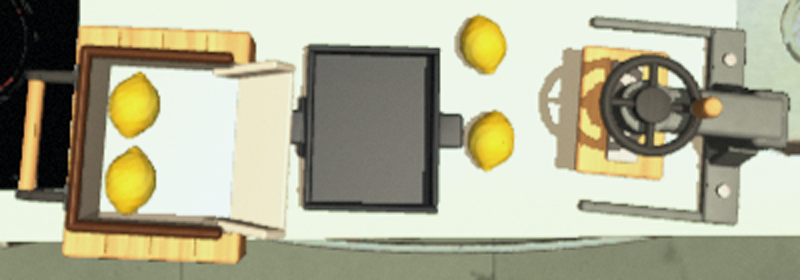

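The enlarged crop shows tub, block and press yawed a few degrees, and the dish nearly square to the camera. I'll intersect these pixels with their known height planes.

```bash
cat >> h.py <<'E'
def ray(name,u,v,z):
    c=optics.get_calibration(name);E=np.linalg.inv(np.array(c['extrinsics']))
    k=E[:3,:3]@np.array([(u-c['cx'])/c['fx'],(v-c['cy'])/c['fy'],1]);t=(z-E[2,3])/k[2]
    return E[:3,3]+k*t
E
python3 - <<'E'
from h import *
def g(n,z,*cs):
    q=[ray('top',140+a/2-.25,225+b/2-.25,z)[:2] for a,b in cs]; print(n,np.round(q,4).tolist())
g('block',.09,(82,28),(252,34),(240,263),(64,256))
g('rim',.21,(83,46),(232,56),(222,236),(66,230))
g('bar',.212,(36,80),(26,190))
g('lip',.138,(294,62),(282,237))
g('dish',.05,(305,46),(439,46),(437,212),(305,209))
g('lug',.036,(462,114),(462,148))
g('rails',.014,(592,20),(580,205))
g('foot',.014,(708,28),(738,222))
g('plate',.11,(585,46),(666,55),(662,178),(577,170))
g('wheel',.19,(650,103))
g('knob',.233,(708,105))
# depth-based dish rim & wheel
P=pts('top',np.load('/tmp/top.npz')['d'])
m=(P[...,2]>.18)&(P[...,2]<.2)&(P[...,1]<-.1)&(P[...,1]>-.3)
q=P[m];print('wheel', q.min(0),q.max(0))
m=(P[...,2]>.2)&(P[...,2]<.25)&(P[...,1]<-.1)&(P[...,1]>-.3)
q=P[m];print('knob',len(q),q.mean(0))
m=(P[...,2]>.085)&(P[...,2]<.1)&(P[...,1]>.15)&(P[...,1]<.42)&((P[...,0]>.53)|(P[...,0]<.34));q=P[m]
print('blk',cv2.minAreaRect(q[:,:2].astype(np.float32)))
m=(P[...,2]>.042)&(P[...,2]<.056)&(P[...,1]>-.02)&(P[...,1]<.15);q=P[m]
print('dish',cv2.minAreaRect(q[:,:2].astype(np.float32)))
m=(P[...,2]>.195)&(P[...,2]<.22)&(P[...,1]>.385)&(P[...,1]<.42);q=P[m]
print('bar',cv2.minAreaRect(q[:,:2].astype(np.float32)),q[:,2].mean())
s=r.get_state();c=optics.get_calibration('wrist');E=np.linalg.inv(np.array(c['extrinsics']));print(c)
print(R.from_quat(s['eef_rot']).inv().as_matrix()@E[:3,:3],R.from_quat(s['eef_rot']).inv().apply(E[:3,3]-s['tool_pos']))
E
```

```text
block [[0.5626, 0.3836], [0.5546, 0.1978], [0.3094, 0.2098], [0.3181, 0.3969]]
rim [[0.5286, 0.3544], [0.5176, 0.2079], [0.3438, 0.2165], [0.3506, 0.3666]]
bar [[0.4953, 0.3991], [0.389, 0.4057]]
lip [[0.5186, 0.15], [0.3387, 0.1626]]
dish [[0.5456, 0.1413], [0.5444, -0.0096], [0.3601, -0.0038], [0.3645, 0.1419]]
lug [[0.4686, -0.0353], [0.4304, -0.0344]]
rails [[0.5777, -0.191], [0.3656, -0.1694]]
foot [[0.5673, -0.3253], [0.3452, -0.3478]]
plate [[0.5363, -0.1609], [0.526, -0.2473], [0.3955, -0.237], [0.4046, -0.1476]]
wheel [[0.4697, -0.206]]
knob [[0.4646, -0.2497]]
wheel [ 0.41683317 -0.25914581  0.18004583] [ 0.51898799 -0.15707362  0.19832606]
knob 130 [ 0.46201282 -0.25059309  0.22443896]
blk ((0.5278240442276001, 0.28537648916244507), (0.21312734484672546, 0.4501330554485321), 80.91460418701172)
dish ((0.39653685688972473, 0.06242835521697998), (0.6993651390075684, 0.16725152730941772), 0.4742390513420105)
bar ((0.44146066904067993, 0.3974456787109375), (0.03330201655626297, 0.12750139832496643), 85.36305236816406) 0.21038861889843072
{'fx': 371.64829954431775, 'fy': 371.64829954431775, 'cx': 321.54711626880595, 'cy': 240.95914265141514, 'extrinsics': array([[ 0.33915992, -0.94072637, -0.0021077 , -0.62345045],
       [-0.90091203, -0.32544896,  0.28712451, -0.04079029],
       [-0.27079154, -0.09548227, -0.95789095,  0.3899831 ],
       [ 0.        ,  0.        ,  0.        ,  1.        ]])}
[[ 1.36488033e-04 -9.57938970e-01 -2.86971969e-01]
 [ 9.99999874e-01  2.69458933e-04 -4.23864385e-04]
 [ 4.83363373e-04 -2.86971875e-01  9.57938886e-01]] [ 0.07307744 -0.00043114 -0.14596903]
```

```bash

python3 -m creep '[{"tz":-3,"spin":-7},{"tz":-3,"spin":-7},{"spin":-7},{"spin":-7},{"spin":-7},{"spin":-7},{"spin":-7},{"spin":-7}]'
python3 -m creep '[{"spin":-7},{"spin":-7.1},{"tx":3.6,"ty":1.8},{"tx":3.6,"ty":1.8},{"tx":3.6,"ty":1.8},{"tx":3.6,"ty":1.8},{"tx":3.6,"ty":1.8},{"tx":3.6,"ty":1.8}]' | tail -3
python3 -m creep '[{"tx":3.6,"ty":1.8},{"tx":3.6,"ty":1.8},{"tx":3.6,"ty":1.8},{"tx":3.6,"ty":1.8},{"tx":3.6,"ty":1.8},{"tx":3.6,"ty":1.8},{"tx":3.6,"ty":1.8},{"tx":3.6,"ty":1.8}]' >/dev/null
python3 -m creep '[{"tx":3.6,"ty":1.8},{"tx":3.6,"ty":1.8},{"tx":3.6,"ty":1.8},{"tx":3.6,"ty":1.8},{},{}]'
python3 -c "
from h import *
st()
snap('wrist','w1.png')"
```

```text
0.1 [ 0.2116 -0.5875  0.238 ] [[0.941, 0.339, -0.001], [0.339, -0.941, 0.001], [-0.0, -0.002, -1.0]] F [-0.1 -0.   0.8] open 0.999 ff 0.0 q [ 1.26  0.69 -0.19  1.57  0.16  0.9  -0.22]$[0]: bad value
$[0]: bad value
$[0]: bad value
$[0]: bad value
```

View pics/w1.png

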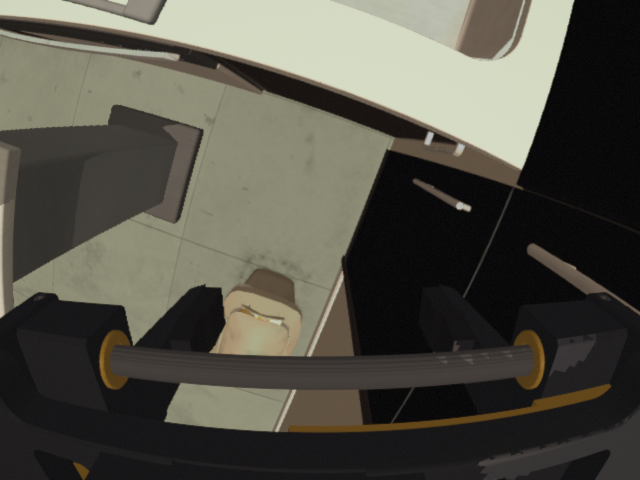

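All the calls were refused because rows need all five keys, so the arm hasn't moved. The wrist view only shows the floor and the press side.

```bash

python3 -m creep '[{"grip":1,"tx":0,"ty":0,"tz":-3,"spin":-7},{"grip":1,"tx":0,"ty":0,"tz":-3,"spin":-7},{"grip":1,"tx":0,"ty":0,"tz":0,"spin":-7},{"grip":1,"tx":0,"ty":0,"tz":0,"spin":-7},{"grip":1,"tx":0,"ty":0,"tz":0,"spin":-7},{"grip":1,"tx":0,"ty":0,"tz":0,"spin":-7},{"grip":1,"tx":0,"ty":0,"tz":0,"spin":-7},{"grip":1,"tx":0,"ty":0,"tz":0,"spin":-7}]'
python3 -m creep '[{"grip":1,"tx":0,"ty":0,"tz":0,"spin":-7},{"grip":1,"tx":0,"ty":0,"tz":0,"spin":-7.1},{"grip":1,"tx":3.6,"ty":1.8,"tz":0,"spin":0},{"grip":1,"tx":3.6,"ty":1.8,"tz":0,"spin":0},{"grip":1,"tx":3.6,"ty":1.8,"tz":0,"spin":0},{"grip":1,"tx":3.6,"ty":1.8,"tz":0,"spin":0},{"grip":1,"tx":3.6,"ty":1.8,"tz":0,"spin":0},{"grip":1,"tx":3.6,"ty":1.8,"tz":0,"spin":0}]'
python3 -c "
from h import *
st()"
```

```text
clock: 0.82
tool_pos: [0.2116, -0.5878, 0.2984]
eef_rot: [0.787, 0.617, 0.0, -0.0]
contact_force: [0.6, 0.2, 0.3]
opening: 0.996
finger_force: 0.0
clock: 1.48
tool_pos: [0.3204, -0.3704, 0.2986]
eef_rot: [0.708, 0.706, -0.0, -0.0]
contact_force: [0.8, 0.6, 0.8]
opening: 1.004
finger_force: 0.0
1.48 [ 0.3204 -0.3704  0.2986] [[0.002, 1.0, -0.0], [1.0, -0.002, 0.0], [0.0, -0.0, -1.0]] F [0.8 0.6 0.8] open 1.004 ff 0.0 q [ 1.15  0.48 -0.58  1.87  0.33  0.89  0.4 ]
```

```bash

python3 -m creep '[{"grip":1,"tx":3.65,"ty":1.84,"tz":0,"spin":0},{"grip":1,"tx":3.65,"ty":1.84,"tz":0,"spin":0},{"grip":1,"tx":3.65,"ty":1.84,"tz":0,"spin":0},{"grip":1,"tx":3.65,"ty":1.84,"tz":0,"spin":0},{"grip":1,"tx":3.65,"ty":1.84,"tz":0,"spin":0},{"grip":1,"tx":3.65,"ty":1.84,"tz":0,"spin":0},{"grip":1,"tx":3.65,"ty":1.84,"tz":0,"spin":0},{"grip":1,"tx":3.65,"ty":1.84,"tz":0,"spin":0}]' >/dev/null
python3 -m creep '[{"grip":1,"tx":3.65,"ty":1.84,"tz":0,"spin":0},{"grip":1,"tx":3.65,"ty":1.84,"tz":0,"spin":0},{"grip":1,"tx":3.65,"ty":1.84,"tz":0,"spin":0},{"grip":1,"tx":3.65,"ty":1.84,"tz":0,"spin":0},{"grip":1,"tx":0,"ty":0,"tz":4,"spin":0},{"grip":1,"tx":0,"ty":0,"tz":4,"spin":0},{"grip":1,"tx":0,"ty":0,"tz":4,"spin":0},{"grip":1,"tx":0,"ty":0,"tz":4,"spin":0}]'
python3 -c "
from h import *
s=st();snap('top');P=pts('top',np.load('/tmp/top.npz')['d'])
m=(P[...,2]>.044)&(P[...,2]<.056)&(P[...,1]>-.02)&(P[...,1]<.16)&(P[...,0]<.5)&(P[...,0]>.3)
q=P[m];print(q.min(0),q.max(0))"
```

```text
clock: 2.82
tool_pos: [0.5415, 0.0656, 0.1371]
eef_rot: [0.707, 0.707, 0.0, 0.0]
contact_force: [0.9, -0.2, -0.1]
opening: 1.0
finger_force: 0.0
2.82 [0.5415 0.0656 0.1371] [[0.001, 1.0, 0.0], [1.0, -0.001, 0.0], [0.0, 0.0, -1.0]] F [ 0.9 -0.2 -0.1] open 1.0 ff 0.0 q [ 0.05  0.76 -0.43  1.89  0.54  0.61 -0.73]
[ 0.35736267 -0.00815934  0.04400571] [0.49993512 0.14469653 0.05580522]
```

```bash

python3 -m creep '[{"grip":1,"tx":0,"ty":0,"tz":3.9,"spin":0},{"grip":1,"tx":0,"ty":0,"tz":3.9,"spin":0},{"grip":1,"tx":0,"ty":0,"tz":3.8,"spin":0},{"grip":-1,"tx":0,"ty":0,"tz":0,"spin":0},{"grip":-1,"tx":0,"ty":0,"tz":0,"spin":0},{"grip":-1,"tx":0,"ty":0,"tz":0,"spin":0},{"grip":-1,"tx":0,"ty":0,"tz":0,"spin":0},{"grip":-1,"tx":0,"ty":0,"tz":0,"spin":0}]' 25
python3 -m creep '[{"grip":-1,"tx":0,"ty":0,"tz":0,"spin":0},{"grip":-1,"tx":0,"ty":0,"tz":0,"spin":0},{"grip":-1,"tx":0,"ty":0,"tz":0,"spin":0},{"grip":-1,"tx":0,"ty":0,"tz":0,"spin":0}]' 
python3 -c "
from h import *
s=st()"
```

```text
clock: 3.53
tool_pos: [0.5435, 0.0657, 0.0254]
eef_rot: [0.708, 0.706, 0.002, 0.001]
contact_force: [-0.1, -0.2, 1.0]
opening: 0.645
finger_force: 0.0
clock: 3.87
tool_pos: [0.5418, 0.0654, 0.0231]
eef_rot: [0.708, 0.707, 0.0, 0.0]
contact_force: [-0.2, 0.3, -0.4]
opening: 0.347
finger_force: 0.0
3.87 [0.5418 0.0654 0.0231] [[0.002, 1.0, 0.001], [1.0, -0.002, 0.0], [0.0, 0.001, -1.0]] F [-0.2  0.3 -0.4] open 0.347 ff 0.0 q [-0.04  0.94 -0.27  1.93  0.67  0.36 -0.85]
```

```bash

python3 -m creep '[{"grip":-1,"tx":0,"ty":0,"tz":0,"spin":0},{"grip":-1,"tx":0,"ty":0,"tz":0,"spin":0},{"grip":-1,"tx":0,"ty":0,"tz":0,"spin":0},{"grip":-1,"tx":0,"ty":0,"tz":0,"spin":0},{"grip":-1,"tx":0,"ty":0,"tz":0,"spin":0},{"grip":-1,"tx":0,"ty":0,"tz":0,"spin":0}]' 
python3 -m creep '[{"grip":-1,"tx":0,"ty":-0.6,"tz":0,"spin":0.5},{"grip":-1,"tx":0,"ty":-0.6,"tz":0,"spin":0.5},{"grip":-1,"tx":0,"ty":-0.6,"tz":0,"spin":0.5},{"grip":-1,"tx":0.3,"ty":-0.6,"tz":0,"spin":0.5},{"grip":-1,"tx":0.3,"ty":-0.6,"tz":0,"spin":0.5},{"grip":-1,"tx":0.5,"ty":-0.2,"tz":0,"spin":0.3},{"grip":-1,"tx":0,"ty":0,"tz":0,"spin":0},{"grip":-1,"tx":0,"ty":0,"tz":0,"spin":0}]' 
python3 -c "
from h import *
s=st();snap('top','t2.png');p=np.load('/tmp/top.npz')['p']; c=p[225:365,140:540,::-1]
cv2.imwrite('pics/c2.png',cv2.resize(c,(800,280),interpolation=cv2.INTER_CUBIC))"
```

```text
clock: 4.37
tool_pos: [0.5419, 0.066, 0.0227]
eef_rot: [0.708, 0.706, 0.0, -0.0]
contact_force: [0.8, 2.2, -2.1]
opening: 0.089
finger_force: 24.9
clock: 5.03
tool_pos: [0.5084, 0.0784, 0.0226]
eef_rot: [0.724, 0.69, -0.001, -0.001]
contact_force: [-3.3, 0.7, 0.4]
opening: 0.087
finger_force: 25.0
5.03 [0.5084 0.0784 0.0226] [[0.048, 0.999, -0.002], [0.999, -0.048, 0.0], [0.0, -0.002, -1.0]] F [-3.3  0.7  0.4] open 0.087 ff 24.951937152072787 q [-0.12  0.92 -0.2   2.03  0.67  0.26 -0.95]
```

View pics/c2.png

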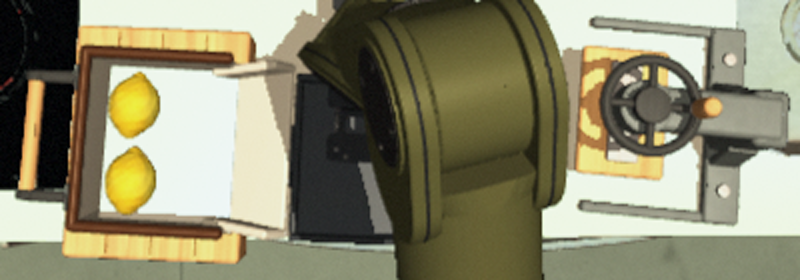

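The gripper and arm hide part of the dish, which now sits just under the tub lip. I'll release it, rise and go above the tub handle.

```bash

python3 -m creep '[{"grip":0,"tx":0,"ty":0,"tz":0,"spin":0},{"grip":0,"tx":0,"ty":0,"tz":0,"spin":0},{"grip":0,"tx":0,"ty":0,"tz":0,"spin":0},{"grip":0,"tx":0,"ty":0,"tz":0,"spin":0},{"grip":0,"tx":0,"ty":0,"tz":-2,"spin":0},{"grip":0,"tx":0,"ty":0,"tz":-4,"spin":0},{"grip":0,"tx":0,"ty":0,"tz":-4,"spin":0},{"grip":0,"tx":0,"ty":0,"tz":-4,"spin":0}]'
python3 -m creep '[{"grip":-0.25,"tx":0,"ty":0,"tz":-4,"spin":0},{"grip":-0.25,"tx":0,"ty":0,"tz":-4,"spin":0},{"grip":-0.25,"tx":0,"ty":0,"tz":-4,"spin":0},{"grip":-0.25,"tx":0,"ty":0,"tz":-2,"spin":0},{"grip":-0.25,"tx":4,"ty":-1.02,"tz":0,"spin":0},{"grip":-0.25,"tx":4,"ty":-1.02,"tz":0,"spin":0},{"grip":-0.25,"tx":4,"ty":-1.02,"tz":0,"spin":0},{"grip":-0.25,"tx":4,"ty":-1.02,"tz":0,"spin":0}]'
python3 -m creep '[{"grip":-0.25,"tx":4,"ty":-1.02,"tz":0,"spin":0},{"grip":-0.25,"tx":4,"ty":-1.02,"tz":0,"spin":0},{"grip":-0.25,"tx":4,"ty":-1.02,"tz":0,"spin":0},{"grip":-0.25,"tx":4,"ty":-1.02,"tz":0,"spin":0},{"grip":-0.25,"tx":0,"ty":0,"tz":0,"spin":-6.9},{"grip":-0.25,"tx":0,"ty":0,"tz":0,"spin":-6.9},{"grip":-0.25,"tx":0,"ty":0,"tz":0,"spin":-6.9},{"grip":-0.25,"tx":0,"ty":0,"tz":0,"spin":-6.9}]' >/dev/null
python3 -m creep '[{"grip":-0.25,"tx":0,"ty":0,"tz":0,"spin":-6.9},{"grip":-0.25,"tx":0,"ty":0,"tz":0,"spin":-6.9},{"grip":-0.25,"tx":0,"ty":0,"tz":0,"spin":-6.9},{"grip":-0.25,"tx":0,"ty":0,"tz":0,"spin":-6.9},{"grip":-0.25,"tx":0,"ty":0,"tz":0,"spin":-6.9},{"grip":-0.25,"tx":0,"ty":0,"tz":0,"spin":-6.9},{"grip":-0.25,"tx":0,"ty":0,"tz":0,"spin":-6.9},{"grip":-0.25,"tx":0,"ty":0,"tz":0,"spin":-6.9}]' >/dev/null
python3 -m creep '[{"grip":-0.25,"tx":0,"ty":0,"tz":0,"spin":-6.6},{"grip":-0.25,"tx":0,"ty":0,"tz":0,"spin":0},{"grip":-0.25,"tx":0,"ty":0,"tz":0,"spin":0}]' >/dev/null
python3 -c "
from h import *
s=st();snap('top','t3.png');P=pts('top',np.load('/tmp/top.npz')['d']);p=np.load('/tmp/top.npz')['p']; c=p[225:365,140:540,::-1]
snap('wrist','w3.png')
cv2.imwrite('pics/c3.png',np.vstack([cv2.resize(c,(800,280),interpolation=cv2.INTER_CUBIC),cv2.resize(cv2.imread('pics/w3.png'),(420,315))[:,:].__class__((315,420,3),np.uint8)*0 if 0 else np.hstack([cv2.resize(cv2.imread('pics/w3.png'),(420,315)),np.zeros((315,380,3),np.uint8)])]))
"
```

```text
clock: 5.75
tool_pos: [0.5097, 0.0768, 0.1642]
eef_rot: [0.725, 0.689, -0.0, -0.0]
contact_force: [2.0, 0.5, -0.8]
opening: 0.501
finger_force: 0.0
clock: 6.42
tool_pos: [0.4772, 0.2401, 0.3031]
eef_rot: [0.725, 0.688, 0.0, 0.0]
contact_force: [0.6, -0.1, 0.4]
opening: 0.375
finger_force: 0.0
8.0 [0.445  0.4005 0.3025] [[-0.998, 0.065, -0.0], [0.065, 0.998, -0.0], [0.0, -0.0, -1.0]] F [ 0.1 -0.5 -0.2] open 0.375 ff 0.0 q [-0.3   0.73 -0.97  1.54  0.63  1.2   0.13]
```

View pics/c3.png

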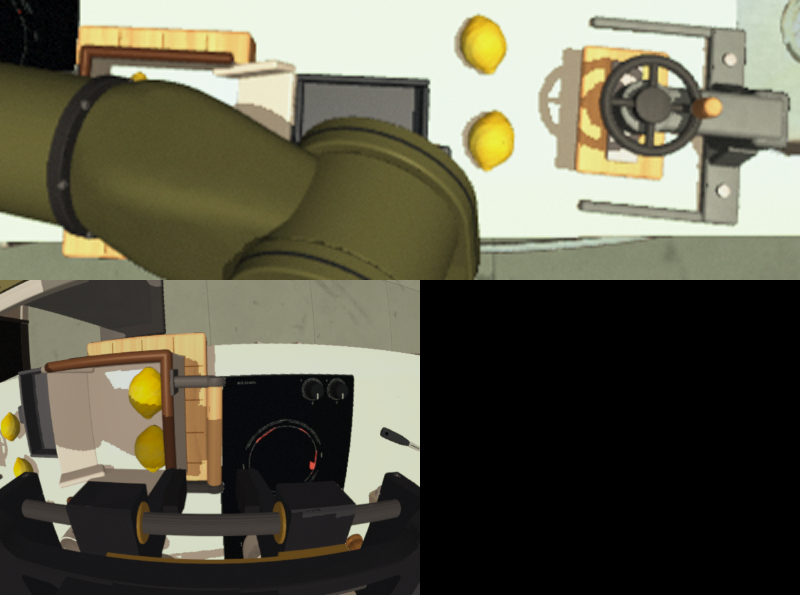

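The dish's far edge is at crop (300-427, 78). The wrist view has the bar between the fingers, about 3-4 mm toward +y from centre. I'll shift and descend.

```bash

python3 -m creep '[{"grip":-0.25,"tx":0,"ty":0.3,"tz":4,"spin":0},{"grip":-0.25,"tx":0,"ty":0,"tz":3,"spin":0},{"grip":-0.25,"tx":0,"ty":0,"tz":2,"spin":0},{"grip":-0.25,"tx":0,"ty":0,"tz":1.5,"spin":0},{"grip":-0.25,"tx":0,"ty":0,"tz":1.2,"spin":0},{"grip":-0.25,"tx":0,"ty":0,"tz":0,"spin":0}]'
python3 -m creep '[{"grip":-1,"tx":0,"ty":0,"tz":0,"spin":0},{"grip":-1,"tx":0,"ty":0,"tz":0,"spin":0},{"grip":-1,"tx":0,"ty":0,"tz":0,"spin":0},{"grip":-1,"tx":0,"ty":0,"tz":0,"spin":0},{"grip":-1,"tx":0,"ty":0,"tz":0,"spin":0}]' 50
python3 -c "
from h import *
s=st();
for a in (80,):
  print(ray('top',140+300/2-.25,225+a/2-.25-1,.05),ray('top',140+427/2-.25,225+a/2-.25,.05))"
```

```text
clock: 8.6
tool_pos: [0.4444, 0.4025, 0.1834]
eef_rot: [0.031, 1.0, -0.002, -0.001]
contact_force: [-0.3, 0.1, -0.1]
opening: 0.377
finger_force: 0.0
clock: 9.02
tool_pos: [0.4452, 0.4039, 0.1867]
eef_rot: [0.031, 1.0, 0.0, 0.001]
contact_force: [-0.5, -1.6, 3.2]
opening: 0.181
finger_force: 4.9
9.02 [0.4452 0.4039 0.1867] [[-0.998, 0.061, 0.001], [0.061, 0.998, 0.0], [-0.001, 0.0, -1.0]] F [-0.5 -1.6  3.2] open 0.181 ff 4.905209206044674 q [-0.35  0.85 -0.88  1.67  0.77  0.99  0.01]
[0.50951249 0.14700661 0.05      ] [0.50618358 0.00461599 0.05      ]
```

Opening is 16 mm, so the bar is held. I'll rock the first 10° and check.

```bash

python3 -m creep '[{"grip":-1,"tx":0,"ty":0,"tz":0,"spin":0},{"grip":-1,"tx":0,"ty":0,"tz":0,"spin":0},{"grip":-1,"tx":0,"ty":0,"tz":0,"spin":0},{"grip":-1,"tx":0,"ty":0,"tz":0,"spin":0}]' 50
python3 -m creep '[{"grip":-1,"tx":0,"ty":-0.27,"tz":-0.41,"spin":0},{"grip":-1,"tx":0,"ty":-0.27,"tz":-0.41,"spin":0},{"grip":-1,"tx":0,"ty":-0.27,"tz":-0.41,"spin":0},{"grip":-1,"tx":0,"ty":-0.27,"tz":-0.40,"spin":0},{"grip":-1,"tx":0,"ty":-0.3,"tz":-0.39,"spin":0},{"grip":-1,"tx":0,"ty":-0.3,"tz":-0.38,"spin":0},{"grip":-1,"tx":0,"ty":-0.3,"tz":-0.38,"spin":0},{"grip":-1,"tx":0,"ty":-0.3,"tz":-0.38,"spin":0}]'
python3 -m creep '[{"grip":-1,"tx":0,"ty":0,"tz":0,"spin":0},{"grip":-1,"tx":0,"ty":0,"tz":0,"spin":0}]'
python3 -c "
from h import *
snap('top','t4.png');snap('side','s4.png')
a=cv2.imread('pics/t4.png')[215:375,140:400];b=cv2.imread('pics/s4.png')[200:460,240:480]
cv2.imwrite('pics/c4.png',np.hstack([cv2.resize(a,(423,260)),cv2.resize(b,(240,260))]))"
```

```text
clock: 9.35
tool_pos: [0.4452, 0.4039, 0.1866]
eef_rot: [0.031, 1.0, 0.0, 0.001]
contact_force: [-0.2, -1.7, 5.6]
opening: 0.157
finger_force: 49.8
clock: 10.02
tool_pos: [0.4436, 0.3817, 0.2171]
eef_rot: [0.03, 1.0, 0.001, -0.0]
contact_force: [1.4, 4.7, -11.1]
opening: 0.157
finger_force: 50.7
clock: 10.18
tool_pos: [0.4435, 0.3814, 0.2174]
eef_rot: [0.03, 1.0, 0.001, 0.0]
contact_force: [2.1, 4.3, -8.6]
opening: 0.15
finger_force: 50.4
```

View pics/c4.png

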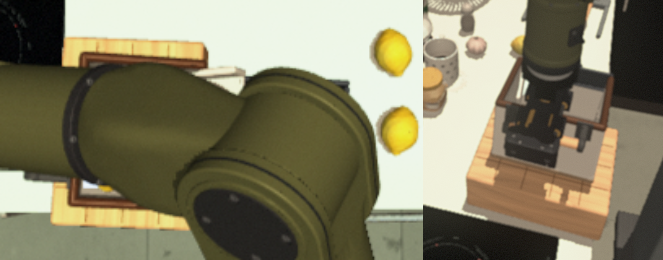

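The tub is tilting as planned with about 9 N at the handle, and the dish corner is still visible at crop (345,85). Continuing slowly.

```bash

python3 -m creep '[{"grip":-1,"tx":0,"ty":-0.33,"tz":-0.36,"spin":0},{"grip":-1,"tx":0,"ty":-0.33,"tz":-0.36,"spin":0},{"grip":-1,"tx":0,"ty":-0.33,"tz":-0.35,"spin":0},{"grip":-1,"tx":0,"ty":-0.34,"tz":-0.35,"spin":0},{"grip":-1,"tx":0,"ty":-0.36,"tz":-0.33,"spin":0},{"grip":-1,"tx":0,"ty":-0.36,"tz":-0.33,"spin":0},{"grip":-1,"tx":0,"ty":-0.37,"tz":-0.32,"spin":0},{"grip":-1,"tx":0,"ty":-0.37,"tz":-0.32,"spin":0}]'
python3 -m creep '[{"grip":-1,"tx":0,"ty":-0.19,"tz":-0.15,"spin":0},{"grip":-1,"tx":0,"ty":-0.19,"tz":-0.15,"spin":0},{"grip":-1,"tx":0,"ty":-0.19,"tz":-0.15,"spin":0},{"grip":-1,"tx":0,"ty":-0.19,"tz":-0.15,"spin":0},{"grip":-1,"tx":0,"ty":-0.2,"tz":-0.15,"spin":0},{"grip":-1,"tx":0,"ty":-0.2,"tz":-0.14,"spin":0},{"grip":-1,"tx":0,"ty":-0.2,"tz":-0.14,"spin":0},{"grip":-1,"tx":0,"ty":-0.2,"tz":-0.14,"spin":0}]'
python3 -m creep '[{"grip":-1,"tx":0,"ty":-0.2,"tz":-0.13,"spin":0},{"grip":-1,"tx":0,"ty":-0.2,"tz":-0.13,"spin":0},{"grip":-1,"tx":0,"ty":-0.2,"tz":-0.13,"spin":0},{"grip":-1,"tx":0,"ty":-0.21,"tz":-0.13,"spin":0},{"grip":-1,"tx":0,"ty":-0.21,"tz":-0.13,"spin":0},{"grip":-1,"tx":0,"ty":-0.21,"tz":-0.13,"spin":0},{"grip":-1,"tx":0,"ty":-0.21,"tz":-0.12,"spin":0},{"grip":-1,"tx":0,"ty":-0.21,"tz":-0.12,"spin":0}]'
python3 -c "
from h import *
s=st()
g=s['tool_pos'];d=np.array([.061,.998]);e=np.array([.430,.2108]);print('y,z rel',(g[:2]-e)@d,g[2]+.0187-.09)
P=pts('top',snap('top','t5.png')[1]);m=(P[...,2]>.02)&(P[...,2]<.08)&(P[...,1]>-.1)&(P[...,1]<.15)&(P[...,0]>.33)&(P[...,0]<.6);print(m.sum())"
```

```text
clock: 10.95
tool_pos: [0.4415, 0.3532, 0.2448]
eef_rot: [0.03, 1.0, 0.0, -0.0]
contact_force: [1.8, 4.9, -8.7]
opening: 0.155
finger_force: 50.5
clock: 11.62
tool_pos: [0.4406, 0.3378, 0.2564]
eef_rot: [0.03, 1.0, 0.0, -0.0]
contact_force: [0.1, 5.7, -7.4]
opening: 0.153
finger_force: 50.5
clock: 12.28
tool_pos: [0.4395, 0.3213, 0.2666]
eef_rot: [0.03, 1.0, 0.0, -0.0]
contact_force: [-0.4, 4.4, -5.7]
opening: 0.149
finger_force: 50.4
12.28 [0.4395 0.3213 0.2666] [[-0.998, 0.061, -0.0], [0.061, 0.998, 0.0], [0.0, 0.0, -1.0]] F [-0.4  4.4 -5.7] open 0.149 ff 50.35544916987419 q [-0.16  0.7  -0.98  1.75  0.66  1.05  0.14]
y,z rel 0.11082688579130902 0.1953277271878627
953
```

```bash

python3 -m creep '[{"grip":-1,"tx":0,"ty":-0.21,"tz":-0.11,"spin":0},{"grip":-1,"tx":0,"ty":0,"tz":0,"spin":0},{"grip":-1,"tx":0,"ty":-0.21,"tz":-0.11,"spin":0},{"grip":-1,"tx":0,"ty":0,"tz":0,"spin":0},{"grip":-1,"tx":0,"ty":-0.22,"tz":-0.11,"spin":0},{"grip":-1,"tx":0,"ty":0,"tz":0,"spin":0},{"grip":-1,"tx":0,"ty":-0.22,"tz":-0.11,"spin":0},{"grip":-1,"tx":0,"ty":0,"tz":0,"spin":0}]' | tail -3
python3 -m creep '[{"grip":-1,"tx":0,"ty":-0.22,"tz":-0.11,"spin":0},{"grip":-1,"tx":0,"ty":0,"tz":0,"spin":0},{"grip":-1,"tx":0,"ty":-0.22,"tz":-0.11,"spin":0},{"grip":-1,"tx":0,"ty":0,"tz":0,"spin":0},{"grip":-1,"tx":0,"ty":-0.22,"tz":-0.11,"spin":0},{"grip":-1,"tx":0,"ty":0,"tz":0,"spin":0},{"grip":-1,"tx":0,"ty":-0.22,"tz":-0.11,"spin":0},{"grip":-1,"tx":0,"ty":0,"tz":0,"spin":0}]'
python3 -m creep '[{"grip":-1,"tx":0,"ty":0,"tz":0,"spin":0},{"grip":-1,"tx":0,"ty":0,"tz":0,"spin":0},{"grip":-1,"tx":0,"ty":0,"tz":0,"spin":0},{"grip":-1,"tx":0,"ty":0,"tz":0,"spin":0},{"grip":-1,"tx":0,"ty":0,"tz":0,"spin":0},{"grip":-1,"tx":0,"ty":0,"tz":0,"spin":0}]' | tail -3
python3 -c "
from h import *
snap('top','t6.png');snap('wrist','w6.png')
a=cv2.imread('pics/t6.png')[215:375,140:400];b=cv2.imread('pics/w6.png')
cv2.imwrite('pics/c6.png',np.hstack([cv2.resize(a,(423,260)),cv2.resize(b,(347,260))]))"
```

```text
contact_force: [-2.6, 3.1, -0.6]
opening: 0.16
finger_force: 49.9
clock: 13.67
tool_pos: [0.4386, 0.3039, 0.2752]
eef_rot: [0.03, 1.0, 0.0, -0.0]
contact_force: [-1.8, 5.0, -4.4]
opening: 0.159
finger_force: 50.4
contact_force: [-1.5, 4.5, -4.0]
opening: 0.164
finger_force: 50.4
```

View pics/c6.png

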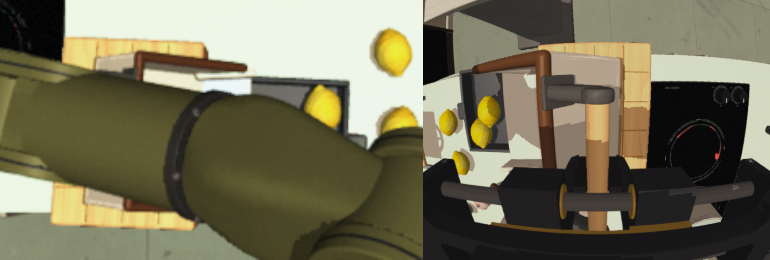

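Both tub lemons are in the dish (wrist view about (487,110) and (482,133)) and the tub is empty. I'll rock it back the same way.

```bash

python3 -m creep '[{"grip":-1,"tx":0,"ty":0.43,"tz":0.22,"spin":0},{"grip":-1,"tx":0,"ty":0.43,"tz":0.22,"spin":0},{"grip":-1,"tx":0,"ty":0.44,"tz":0.22,"spin":0},{"grip":-1,"tx":0,"ty":0.44,"tz":0.22,"spin":0},{"grip":-1,"tx":0,"ty":0.41,"tz":0.25,"spin":0},{"grip":-1,"tx":0,"ty":0.41,"tz":0.25,"spin":0},{"grip":-1,"tx":0,"ty":0.41,"tz":0.26,"spin":0},{"grip":-1,"tx":0,"ty":0.42,"tz":0.26,"spin":0}]'|tail -5
python3 -m creep '[{"grip":-1,"tx":0,"ty":0.39,"tz":0.29,"spin":0},{"grip":-1,"tx":0,"ty":0.39,"tz":0.29,"spin":0},{"grip":-1,"tx":0,"ty":0.39,"tz":0.29,"spin":0},{"grip":-1,"tx":0,"ty":0.39,"tz":0.3,"spin":0},{"grip":-1,"tx":0,"ty":0.36,"tz":0.32,"spin":0},{"grip":-1,"tx":0,"ty":0.36,"tz":0.32,"spin":0},{"grip":-1,"tx":0,"ty":0.37,"tz":0.33,"spin":0},{"grip":-1,"tx":0,"ty":0.37,"tz":0.33,"spin":0}]'|tail -5
python3 -m creep '[{"grip":-1,"tx":0,"ty":0.33,"tz":0.35,"spin":0},{"grip":-1,"tx":0,"ty":0.33,"tz":0.35,"spin":0},{"grip":-1,"tx":0,"ty":0.33,"tz":0.36,"spin":0},{"grip":-1,"tx":0,"ty":0.34,"tz":0.36,"spin":0},{"grip":-1,"tx":0,"ty":0.3,"tz":0.38,"spin":0},{"grip":-1,"tx":0,"ty":0.3,"tz":0.38,"spin":0},{"grip":-1,"tx":0,"ty":0.3,"tz":0.38,"spin":0},{"grip":-1,"tx":0,"ty":0.3,"tz":0.39,"spin":0}]'|tail -5
python3 -m creep '[{"grip":-1,"tx":0,"ty":0.18,"tz":0.27,"spin":0},{"grip":-1,"tx":0,"ty":0.18,"tz":0.27,"spin":0},{"grip":-1,"tx":0,"ty":0.18,"tz":0.27,"spin":0},{"grip":-1,"tx":0,"ty":0.18,"tz":0.27,"spin":0},{"grip":-1,"tx":0,"ty":0.18,"tz":0.27,"spin":0},{"grip":-1,"tx":0,"ty":0.17,"tz":0.27,"spin":0},{"grip":-1,"tx":0,"ty":0,"tz":0,"spin":0},{"grip":-1,"tx":0,"ty":0,"tz":0,"spin":0}]'
```

```text
tool_pos: [0.4408, 0.3375, 0.2557]
eef_rot: [0.03, 1.0, -0.001, -0.0]
contact_force: [-2.2, 3.3, -1.3]
opening: 0.162
finger_force: 49.5
tool_pos: [0.4426, 0.367, 0.2305]
eef_rot: [0.031, 1.0, -0.001, -0.0]
contact_force: [-1.9, 1.0, -5.9]
opening: 0.162
finger_force: 50.1
tool_pos: [0.4444, 0.3918, 0.2009]
eef_rot: [0.031, 1.0, -0.002, -0.0]
contact_force: [-1.4, -4.1, -8.8]
opening: 0.148
finger_force: 50.1
clock: 16.93
tool_pos: [0.4452, 0.4022, 0.1849]
eef_rot: [0.031, 1.0, -0.002, -0.0]
contact_force: [-1.7, -5.7, -9.9]
opening: 0.15
finger_force: 50.2
```

```bash

python3 -m creep '[{"grip":-1,"tx":0,"ty":0,"tz":0.15,"spin":0},{"grip":-1,"tx":0,"ty":0,"tz":0.15,"spin":0},{"grip":-1,"tx":0,"ty":0,"tz":0,"spin":0},{"grip":-1,"tx":0,"ty":0,"tz":0,"spin":0}]'
python3 -m creep '[{"grip":-1,"tx":0,"ty":0,"tz":0.15,"spin":0},{"grip":-1,"tx":0,"ty":0,"tz":0.15,"spin":0},{"grip":-1,"tx":0,"ty":0,"tz":0,"spin":0},{"grip":-1,"tx":0,"ty":0,"tz":0,"spin":0}]'
python3 -c "
from h import *
s=st();snap('side','s7.png');snap('wrist','w7.png')
a=cv2.imread('pics/s7.png')[200:460,240:480];b=cv2.imread('pics/w7.png')
cv2.imwrite('pics/c7.png',np.hstack([cv2.resize(a,(443,480)),cv2.resize(b,(350,480))[:, :]]))"
```

```text
clock: 17.27
tool_pos: [0.4452, 0.4035, 0.1827]
eef_rot: [0.031, 1.0, -0.0, 0.0]
contact_force: [-0.3, -3.8, -9.3]
opening: 0.15
finger_force: 50.1
clock: 17.6
tool_pos: [0.4453, 0.4041, 0.1817]
eef_rot: [0.031, 1.0, 0.0, 0.001]
contact_force: [-2.0, -8.3, 2.8]
opening: 0.152
finger_force: 49.2
17.6 [0.4453 0.4041 0.1817] [[-0.998, 0.061, 0.002], [0.061, 0.998, 0.001], [-0.002, 0.001, -1.0]] F [-2.  -8.3  2.8] open 0.152 ff 49.16098594665527 q [-0.35  0.86 -0.88  1.68  0.78  0.98 -0.  ]
```

View pics/c7.png

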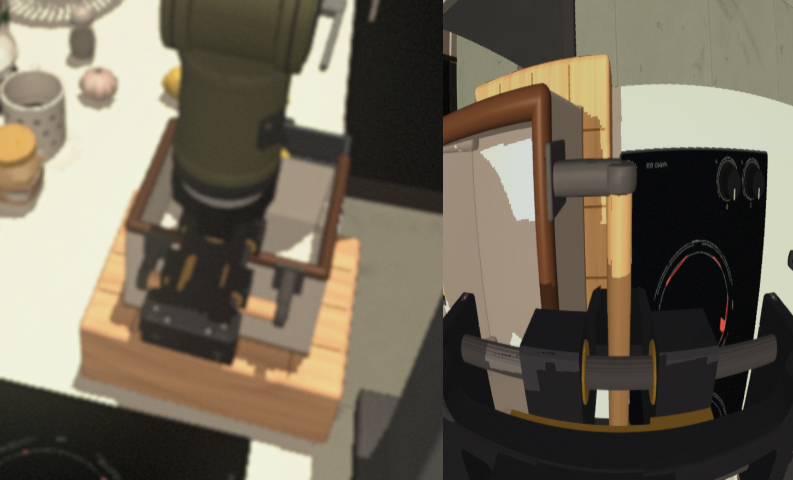

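The tub is standing on its base with the load off the handle. Releasing, rising and moving over to the worktop lemons.

```bash

python3 -m creep '[{"grip":-0.25,"tx":0,"ty":0,"tz":0,"spin":0},{"grip":-0.25,"tx":0,"ty":0,"tz":0,"spin":0},{"grip":-0.25,"tx":0,"ty":0,"tz":0,"spin":0},{"grip":-0.25,"tx":0,"ty":0,"tz":0,"spin":0},{"grip":-0.25,"tx":0,"ty":0,"tz":-1,"spin":0},{"grip":-0.25,"tx":0,"ty":0,"tz":-3.5,"spin":0},{"grip":-0.25,"tx":0,"ty":0,"tz":-4,"spin":0},{"grip":-0.25,"tx":0,"ty":0,"tz":-4,"spin":0}]'
python3 -m creep '[{"grip":1,"tx":-0.6,"ty":-3.8,"tz":0,"spin":0},{"grip":1,"tx":-0.6,"ty":-3.8,"tz":0,"spin":0},{"grip":1,"tx":-0.6,"ty":-3.8,"tz":0,"spin":0},{"grip":1,"tx":-0.6,"ty":-3.8,"tz":0,"spin":0},{"grip":1,"tx":-0.6,"ty":-3.8,"tz":0,"spin":0},{"grip":1,"tx":-0.6,"ty":-3.8,"tz":0,"spin":0},{"grip":1,"tx":-0.6,"ty":-3.8,"tz":0,"spin":0},{"grip":1,"tx":-0.6,"ty":-3.8,"tz":0,"spin":0}]' >/dev/null
python3 -m creep '[{"grip":1,"tx":-0.6,"ty":-3.8,"tz":0,"spin":0},{"grip":1,"tx":-0.6,"ty":-3.8,"tz":0,"spin":0},{"grip":1,"tx":-0.6,"ty":-3.8,"tz":0,"spin":0},{"grip":1,"tx":-0.6,"ty":-3.8,"tz":0,"spin":0},{"grip":1,"tx":0,"ty":0,"tz":0,"spin":0},{"grip":1,"tx":0,"ty":0,"tz":0,"spin":0}]' >/dev/null
python3 -c "
from h import *
s=st();snap('top','t8.png');snap('wrist','w8.png')
a=cv2.imread('pics/t8.png')[225:365,140:540];b=cv2.imread('pics/w8.png')
cv2.imwrite('pics/c8.png',np.vstack([cv2.resize(a,(800,280),interpolation=cv2.INTER_CUBIC),cv2.resize(b[:310],(800,310))[:, :]]))"
```

```text
clock: 18.37
tool_pos: [0.4444, 0.4042, 0.3069]
eef_rot: [0.03, 1.0, 0.001, -0.0]
contact_force: [1.4, -0.9, 0.8]
opening: 0.377
finger_force: 0.0
19.53 [ 0.4896 -0.0578  0.3052] [[-0.998, 0.066, 0.001], [0.066, 0.998, 0.0], [-0.001, 0.0, -1.0]] F [-0.9  1.8  0.5] open 1.002 ff 0.0 q [ 0.69  0.62 -1.1   1.84  0.62  1.08  0.85]
```

View pics/c8.png

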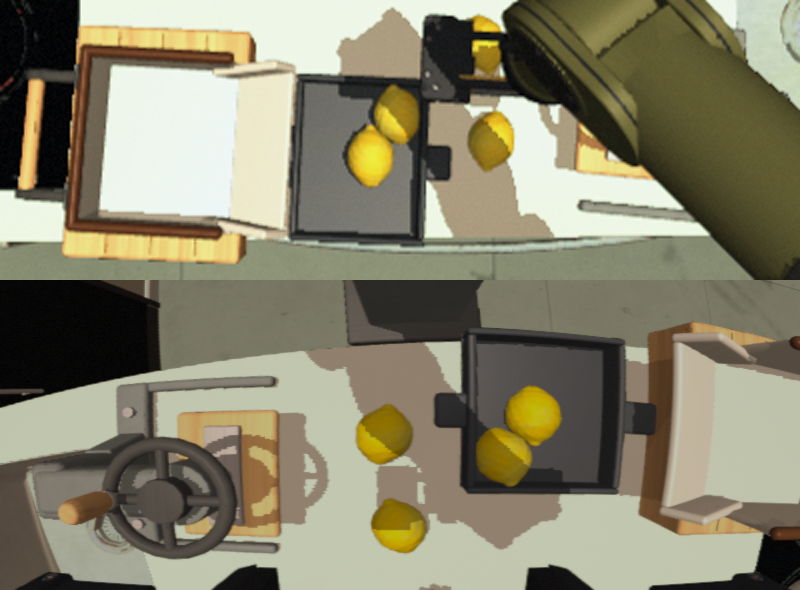

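The tub is upright and empty in its old place. The dish holds two lemons, at crop (372,158) and (397,113). The worktop lemons are at (491,140) and (484,44), and the lug is at cols 427-450, rows 147-180.

```bash
python3 - <<'E'
from h import *
def g(n,z,*cs):
    q=[ray('top',140+a/2-.25,225+b/2-.25,z)[:2] for a,b in cs]; print(n,np.round(q,4).tolist())
g('dishlemons',.036,(372,158),(397,113))
g('dish',.05,(298,77),(427,82),(424,242),(291,238))
g('lug',.036,(450,147),(450,180))
g('B',.03,(491,140)); g('A',.03,(484,44))
g('Btips',.026,(500,112),(482,170))
g('Atips',.026,(480,15),(488,74))
g('bar',.212,(36,80),(26,190))
P=pts('top',cv2.imread and np.load('/tmp/top.npz')['d'])
E
```

```text
dishlemons [[0.42, 0.0669], [0.4703, 0.0381]]
dish [[0.5107, 0.1492], [0.5039, 0.0047], [0.3276, 0.0111], [0.3331, 0.1574]]
lug [[0.4317, -0.021], [0.3949, -0.0202]]
B [[0.4393, -0.0681]]
A [[0.5487, -0.0628]]
Btips [[0.4711, -0.0796], [0.4058, -0.0576]]
Atips [[0.5828, -0.0596], [0.5146, -0.0671]]
bar [[0.4953, 0.3991], [0.389, 0.4057]]
```

```bash

python3 -m creep '[{"grip":1,"tx":-2.96,"ty":-0.05,"tz":0,"spin":0},{"grip":1,"tx":-2.96,"ty":-0.05,"tz":0,"spin":0},{"grip":1,"tx":0,"ty":0,"tz":3,"spin":-4},{"grip":1,"tx":0,"ty":0,"tz":4,"spin":-4},{"grip":1,"tx":0,"ty":0,"tz":4,"spin":0},{"grip":1,"tx":0,"ty":0,"tz":4,"spin":0},{"grip":1,"tx":0,"ty":0,"tz":4,"spin":0},{"grip":1,"tx":0,"ty":0,"tz":4,"spin":0}]'|tail -5
python3 -m creep '[{"grip":1,"tx":0,"ty":0,"tz":3,"spin":0},{"grip":1,"tx":0,"ty":0,"tz":3,"spin":0},{"grip":-1,"tx":0,"ty":0,"tz":0,"spin":0},{"grip":-1,"tx":0,"ty":0,"tz":0,"spin":0},{"grip":-1,"tx":0,"ty":0,"tz":0,"spin":0},{"grip":-1,"tx":0,"ty":0,"tz":0,"spin":0},{"grip":-1,"tx":0,"ty":0,"tz":0,"spin":0},{"grip":-1,"tx":0,"ty":0,"tz":0,"spin":0}]' 15
python3 -m creep '[{"grip":-1,"tx":0,"ty":0,"tz":0,"spin":0},{"grip":-1,"tx":0,"ty":0,"tz":0,"spin":0},{"grip":-1,"tx":0,"ty":0,"tz":-1,"spin":0},{"grip":-1,"tx":0,"ty":0,"tz":-2,"spin":0},{"grip":-1,"tx":0,"ty":0,"tz":-3,"spin":0},{"grip":-1,"tx":0,"ty":0,"tz":-3,"spin":0},{"grip":-1,"tx":0,"ty":0,"tz":0,"spin":0}]'
python3 -c "
from h import *
s=st()"
```

```text
tool_pos: [0.5486, -0.0575, 0.074]
eef_rot: [-0.041, 0.999, 0.001, 0.001]
contact_force: [0.4, -1.0, 0.3]
opening: 1.0
finger_force: 0.0
clock: 20.97
tool_pos: [0.5492, -0.0606, 0.0165]
eef_rot: [-0.039, 0.999, -0.0, 0.001]
contact_force: [-0.2, -0.7, 7.2]
opening: 0.584
finger_force: 15.0
clock: 21.55
tool_pos: [0.5509, -0.0591, 0.1105]
eef_rot: [-0.04, 0.999, 0.001, 0.004]
contact_force: [0.4, 0.4, -0.8]
opening: 0.583
finger_force: 15.0
21.55 [ 0.5509 -0.0591  0.1105] [[-0.997, -0.079, 0.009], [-0.079, 0.997, 0.001], [-0.009, 0.001, -1.0]] F [ 0.4  0.4 -0.8] open 0.583 ff 14.999828694853932 q [ 0.52  0.93 -0.89  1.88  0.99  0.84  0.75]
```

Lemon A is held. With the gripper body clear of the tub in mind, I'll turn it so the fingers close along x before going over the dish.

```bash

python3 -m creep '[{"grip":-1,"tx":0,"ty":0,"tz":0,"spin":7},{"grip":-1,"tx":0,"ty":0,"tz":0,"spin":7},{"grip":-1,"tx":0,"ty":0,"tz":0,"spin":7},{"grip":-1,"tx":0,"ty":0,"tz":0,"spin":7},{"grip":-1,"tx":0,"ty":0,"tz":0,"spin":7},{"grip":-1,"tx":0,"ty":0,"tz":0,"spin":7},{"grip":-1,"tx":0,"ty":0,"tz":0,"spin":7},{"grip":-1,"tx":0,"ty":0,"tz":0,"spin":7}]'|tail -3
python3 -m creep '[{"grip":-1,"tx":0,"ty":0,"tz":0,"spin":7},{"grip":-1,"tx":0,"ty":0,"tz":0,"spin":7},{"grip":-1,"tx":0,"ty":0,"tz":0,"spin":7},{"grip":-1,"tx":0,"ty":0,"tz":0,"spin":7},{"grip":-1,"tx":0,"ty":0,"tz":0,"spin":7},{"grip":-1,"tx":0,"ty":0,"tz":0,"spin":6},{"grip":-1,"tx":0,"ty":0,"tz":0,"spin":0}]'|tail -3
python3 -m creep '[{"grip":-1,"tx":3.05,"ty":-2.1,"tz":0,"spin":0},{"grip":-1,"tx":3.05,"ty":-2.1,"tz":0,"spin":0},{"grip":-1,"tx":3.05,"ty":-2.1,"tz":0,"spin":0},{"grip":-1,"tx":3.05,"ty":-2.1,"tz":0,"spin":0},{"grip":-1,"tx":3.05,"ty":-2.1,"tz":0,"spin":0},{"grip":-1,"tx":0,"ty":0,"tz":0,"spin":0}]'|tail -3
python3 -c "
from h import *
s=st()
snap('wrist','w9.png')"
```

```text
contact_force: [-0.4, 0.1, -1.5]
opening: 0.585
finger_force: 15.0
contact_force: [0.2, -0.2, -0.7]
opening: 0.582
finger_force: 15.0
contact_force: [0.2, 1.2, -0.8]
opening: 0.578
finger_force: 15.0
23.3 [0.4456 0.1056 0.1054] [[0.025, 1.0, -0.002], [1.0, -0.025, 0.006], [0.006, -0.002, -1.0]] F [ 0.2  1.2 -0.8] open 0.578 ff 15.000836444087327 q [-0.12  0.74 -0.34  2.17  0.71  0.34 -1.08]
```

View pics/w9.png

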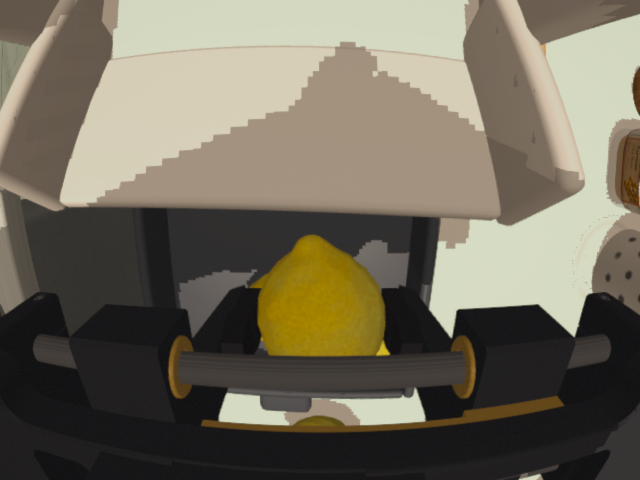

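```bash

python3 -m creep '[{"grip":-1,"tx":-0.8,"ty":0.7,"tz":1,"spin":0},{"grip":-1,"tx":0,"ty":0,"tz":2,"spin":0},{"grip":-1,"tx":0,"ty":0,"tz":1.2,"spin":0},{"grip":-1,"tx":0,"ty":0,"tz":0.8,"spin":0},{"grip":-1,"tx":0,"ty":0,"tz":0,"spin":0},{"grip":-1,"tx":0,"ty":0,"tz":0,"spin":0}]'
python3 -m creep '[{"grip":0.6,"tx":0,"ty":0,"tz":0,"spin":0},{"grip":0.6,"tx":0,"ty":0,"tz":0,"spin":0},{"grip":0.6,"tx":0,"ty":0,"tz":0,"spin":0},{"grip":0.6,"tx":0,"ty":0,"tz":0,"spin":0},{"grip":0.6,"tx":0,"ty":0,"tz":-2,"spin":0},{"grip":0.6,"tx":0,"ty":0,"tz":-3,"spin":0},{"grip":1,"tx":-3,"ty":0,"tz":-3,"spin":0},{"grip":1,"tx":-4,"ty":0,"tz":-3,"spin":0}]'
python3 -m creep '[{"grip":1,"tx":-4,"ty":0,"tz":-3,"spin":0},{"grip":1,"tx":-4,"ty":0,"tz":-3,"spin":0},{"grip":1,"tx":-3,"ty":0,"tz":-2,"spin":0},{"grip":1,"tx":0,"ty":0,"tz":0,"spin":0},{"grip":1,"tx":0,"ty":0,"tz":0,"spin":0}]'
python3 -c "
from h import *
s=st();snap('top','t10.png');snap('wrist','w10.png')
a=cv2.imread('pics/t10.png')[225:365,140:540];b=cv2.imread('pics/w10.png')
cv2.imwrite('pics/c10.png',np.vstack([cv2.resize(a,(800,280),interpolation=cv2.INTER_CUBIC),cv2.resize(b[:310],(800,310))[:, :]]))"
```

```text
clock: 23.85
tool_pos: [0.4625, 0.0885, 0.0561]
eef_rot: [0.723, 0.691, 0.005, 0.002]
contact_force: [4.4, 3.0, 16.4]
opening: 0.563
finger_force: 16.7
clock: 24.52
tool_pos: [0.4554, 0.0244, 0.1605]
eef_rot: [0.721, 0.692, 0.001, 0.0]
contact_force: [0.9, -0.9, 0.2]
opening: 0.925
finger_force: 0.0
clock: 24.93
tool_pos: [0.45, -0.0763, 0.2295]
eef_rot: [0.726, 0.688, 0.0, 0.001]
contact_force: [-0.4, 1.5, 0.3]
opening: 1.0
finger_force: 0.0
24.93 [ 0.45   -0.0763  0.2295] [[0.053, 0.999, 0.002], [0.999, -0.053, -0.002], [-0.001, 0.002, -1.0]] F [-0.4  1.5  0.3] open 1.0 ff 0.0 q [ 0.48  0.55 -0.64  2.05  0.51  0.7  -0.54]
```

View pics/c10.png

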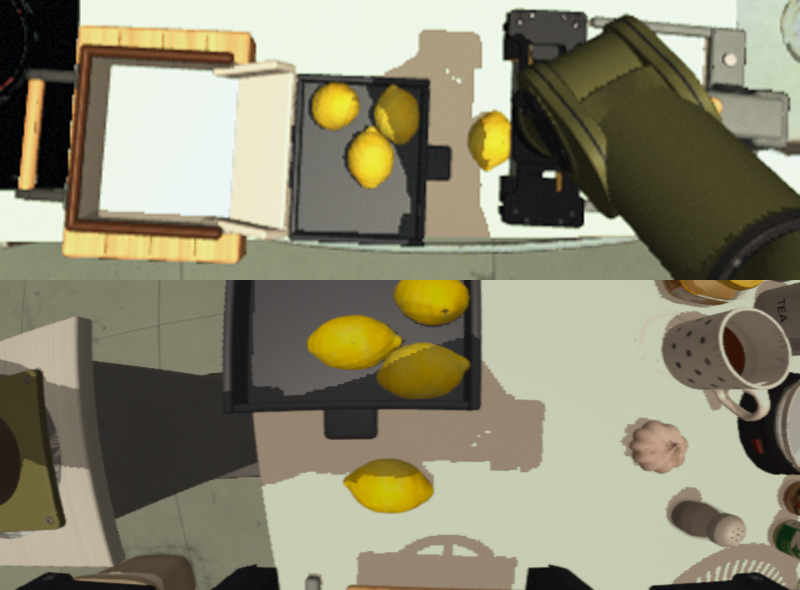

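All three lemons lie in one layer in the dish: crop (335,105), (397,113) and (371,158). Lemon B is untouched at (491,140). I'll pick it across its width, clear of the lug.

```bash

python3 -m creep '[{"grip":0.7,"tx":0,"ty":0,"tz":0,"spin":-7},{"grip":0.7,"tx":0,"ty":0,"tz":0,"spin":-7},{"grip":0.7,"tx":0,"ty":0,"tz":0,"spin":-7},{"grip":0.7,"tx":0,"ty":0,"tz":0,"spin":-7},{"grip":0.7,"tx":0,"ty":0,"tz":0,"spin":-7},{"grip":0.7,"tx":0,"ty":0,"tz":0,"spin":-7},{"grip":0.7,"tx":0,"ty":0,"tz":0,"spin":-7},{"grip":0.7,"tx":0,"ty":0,"tz":0,"spin":-7}]'|tail -3
python3 -m creep '[{"grip":0.7,"tx":0,"ty":0,"tz":0,"spin":-7},{"grip":0.7,"tx":0,"ty":0,"tz":0,"spin":-7},{"grip":0.7,"tx":0,"ty":0,"tz":0,"spin":-4},{"grip":0.7,"tx":0,"ty":0,"tz":0,"spin":0},{"grip":0.7,"tx":0,"ty":0,"tz":0,"spin":0}]'
python3 -c "
from h import *
s=st()
M=R.from_quat(s['eef_rot']).as_matrix();print(M.T@(np.array([.439,-.068,.0155])-s['tool_pos'])*100)
snap('top');p,d=np.load('/tmp/top.npz').values();P=pts('top',d)
hsv=cv2.cvtColor(p,cv2.COLOR_RGB2HSV)
m=((hsv[...,0]>20)&(hsv[...,0]<32)&(hsv[...,1]>190)&(hsv[...,2]>90)).astype(np.uint8)
n,l,t,ce=cv2.connectedComponentsWithStats(m)
for i in range(1,n):
  if t[i,4]>100: print(t[i],ce[i])"
```

```text
contact_force: [-0.5, -0.5, 0.0]
opening: 0.85
finger_force: 0.0
clock: 26.12
tool_pos: [0.4493, -0.07, 0.2285]
eef_rot: [0.16, 0.987, 0.0, -0.001]
contact_force: [-0.6, -0.2, -0.6]
opening: 0.852
finger_force: 0.0
26.12 [ 0.4493 -0.07    0.2285] [[-0.949, 0.317, -0.001], [0.317, 0.949, 0.001], [0.002, 0.001, -1.0]] F [-0.6 -0.2 -0.6] open 0.852 ff 0.0 q [ 0.68  0.66 -1.01  2.05  0.75  0.86  0.48]
[ 1.01021157 -0.14862705 21.30028105]
[296 266  24  23 411] [306.86374696 277.36982968]
[314 268  35  51 876] [331.6369863  292.85502283]
[375 293  21  17 225] [384.92888889 300.48444444]
```

```bash

python3 -m creep '[{"grip":0.7,"tx":1,"ty":-0.1,"tz":4,"spin":0},{"grip":0.7,"tx":0,"ty":0,"tz":4,"spin":0},{"grip":0.7,"tx":0,"ty":0,"tz":4,"spin":0},{"grip":0.7,"tx":0,"ty":0,"tz":4,"spin":0},{"grip":0.7,"tx":0,"ty":0,"tz":3,"spin":0},{"grip":0.7,"tx":0,"ty":0,"tz":2.3,"spin":0},{"grip":0.7,"tx":0,"ty":0,"tz":0,"spin":0},{"grip":-1,"tx":0,"ty":0,"tz":0,"spin":0}]'
python3 -m creep '[{"grip":-1,"tx":0,"ty":0,"tz":0,"spin":0},{"grip":-1,"tx":0,"ty":0,"tz":0,"spin":0},{"grip":-1,"tx":0,"ty":0,"tz":0,"spin":0},{"grip":-1,"tx":0,"ty":0,"tz":0,"spin":0},{"grip":-1,"tx":0,"ty":0,"tz":0,"spin":0},{"grip":-1,"tx":0,"ty":0,"tz":0,"spin":0}]' 15
python3 -m creep '[{"grip":-1,"tx":0,"ty":0,"tz":-1,"spin":0},{"grip":-1,"tx":0,"ty":0,"tz":-2,"spin":0},{"grip":-1,"tx":0,"ty":0,"tz":-3,"spin":0},{"grip":-1,"tx":0,"ty":0,"tz":-3,"spin":0},{"grip":-1,"tx":0,"ty":0,"tz":-1,"spin":7},{"grip":-1,"tx":0,"ty":0,"tz":0,"spin":7},{"grip":-1,"tx":0,"ty":0,"tz":0,"spin":7},{"grip":-1,"tx":0,"ty":0,"tz":0,"spin":7}]'
```

```text
clock: 26.83
tool_pos: [0.4391, -0.0682, 0.0158]
eef_rot: [0.16, 0.987, -0.0, -0.001]
contact_force: [-0.5, -0.7, 0.4]
opening: 0.797
finger_force: 0.0
clock: 27.33
tool_pos: [0.4406, -0.069, 0.0176]
eef_rot: [0.161, 0.987, 0.0, 0.001]
contact_force: [-0.1, 0.3, 7.9]
opening: 0.586
finger_force: 15.0
clock: 28.0
tool_pos: [0.4398, -0.0692, 0.1173]
eef_rot: [0.398, 0.917, 0.0, 0.001]
contact_force: [0.3, 0.3, -1.1]
opening: 0.583
finger_force: 15.0
```

```bash

python3 -m creep '[{"grip":-1,"tx":0,"ty":0,"tz":0,"spin":7},{"grip":-1,"tx":0,"ty":0,"tz":0,"spin":7},{"grip":-1,"tx":0,"ty":0,"tz":0,"spin":7},{"grip":-1,"tx":0,"ty":0,"tz":0,"spin":7},{"grip":-1,"tx":0,"ty":0,"tz":0,"spin":7},{"grip":-1,"tx":0,"ty":0,"tz":0,"spin":7},{"grip":-1,"tx":0,"ty":0,"tz":0,"spin":4},{"grip":-1,"tx":0,"ty":0,"tz":0,"spin":0}]'|tail -3
python3 -m creep '[{"grip":-1,"tx":3,"ty":-1.3,"tz":0,"spin":0},{"grip":-1,"tx":3,"ty":-1.3,"tz":0,"spin":0},{"grip":-1,"tx":3,"ty":-1.3,"tz":0,"spin":0},{"grip":-1,"tx":3,"ty":-1.3,"tz":0,"spin":0},{"grip":-1,"tx":3,"ty":-1.3,"tz":0,"spin":0},{"grip":-1,"tx":0,"ty":0,"tz":0,"spin":0},{"grip":-1,"tx":0,"ty":0,"tz":0,"spin":0},{"grip":-1,"tx":0,"ty":0,"tz":0,"spin":0}]'|tail -3
python3 -c "
from h import *
s=st()
M=R.from_quat(s['eef_rot']).as_matrix();print(M.T@(np.array([.38,.085,.056])-s['tool_pos'])*100)"
```

```text
contact_force: [-0.8, 0.5, -1.2]
opening: 0.583
finger_force: 15.0
contact_force: [0.0, -0.7, -0.8]
opening: 0.582
finger_force: 15.0
29.33 [0.3813 0.0834 0.1165] [[0.042, 0.999, 0.0], [0.999, -0.042, -0.001], [-0.001, 0.0, -1.0]] F [ 0.  -0.7 -0.8] open 0.582 ff 14.999640982132405 q [-0.21  0.68 -0.21  2.36  0.84  0.17 -1.24]
[ 0.15849253 -0.13973572  6.04682052]
```

```bash

python3 -m creep '[{"grip":-1,"tx":0.1,"ty":-0.1,"tz":1.5,"spin":0},{"grip":-1,"tx":0,"ty":0,"tz":1.5,"spin":0},{"grip":-1,"tx":0,"ty":0,"tz":1,"spin":0},{"grip":-1,"tx":0,"ty":0,"tz":1,"spin":0},{"grip":-1,"tx":0,"ty":0,"tz":0.7,"spin":0},{"grip":-1,"tx":0,"ty":0,"tz":0,"spin":0},{"grip":-1,"tx":0,"ty":0,"tz":0,"spin":0},{"grip":-1,"tx":0,"ty":0,"tz":0,"spin":0}]'
python3 -c "
from h import *
st()"
```

```text
clock: 30.0
tool_pos: [0.3817, 0.0826, 0.0764]
eef_rot: [0.723, 0.691, -0.004, 0.0]
contact_force: [0.9, -0.0, -1.5]
opening: 0.581
finger_force: 15.0
30.0 [0.3817 0.0826 0.0764] [[0.046, 0.999, -0.005], [0.999, -0.046, -0.006], [-0.006, -0.004, -1.0]] F [ 0.9 -0.  -1.5] open 0.581 ff 14.99985683185514 q [-0.26  0.78 -0.12  2.38  1.62  0.08 -2.01]
```

```bash

python3 -m creep '[{"grip":-1,"tx":0.1,"ty":0.5,"tz":0,"spin":0},{"grip":-1,"tx":0,"ty":0.5,"tz":0,"spin":0},{"grip":-1,"tx":0,"ty":0,"tz":0,"spin":0},{"grip":-1,"tx":0,"ty":0,"tz":0,"spin":0}]'
python3 -c "
from h import *
st()"
```

```text
clock: 30.33
tool_pos: [0.3904, 0.0839, 0.0765]
eef_rot: [0.723, 0.691, -0.003, 0.001]
contact_force: [-0.2, 0.1, -1.3]
opening: 0.58
finger_force: 15.0
30.33 [0.3904 0.0839 0.0765] [[0.045, 0.999, -0.004], [0.999, -0.045, -0.006], [-0.006, -0.004, -1.0]] F [-0.2  0.1 -1.3] open 0.58 ff 14.999905928852968 q [-0.29  0.78 -0.07  2.35  1.27  0.06 -1.65]
```

```bash

python3 -m creep '[{"grip":-1,"tx":0,"ty":0,"tz":0.5,"spin":0},{"grip":-1,"tx":0,"ty":0,"tz":0.5,"spin":0},{"grip":-1,"tx":0,"ty":0,"tz":0.5,"spin":0},{"grip":-1,"tx":0,"ty":0,"tz":0.4,"spin":0},{"grip":-1,"tx":0,"ty":0,"tz":0,"spin":0},{"grip":-1,"tx":0,"ty":0,"tz":0,"spin":0}]'
python3 -c "
from h import *
st()"
```

```text
clock: 30.83
tool_pos: [0.3865, 0.0858, 0.06]
eef_rot: [0.721, 0.693, -0.004, -0.003]
contact_force: [-6.5, 3.6, 5.8]
opening: 0.583
finger_force: 15.0
30.83 [0.3865 0.0858 0.06  ] [[0.04, 0.999, -0.01], [0.999, -0.04, -0.001], [-0.001, -0.01, -1.0]] F [-6.5  3.6  5.8] open 0.583 ff 15.04591564710097 q [-0.21  0.82 -0.21  2.36  1.69  0.15 -2.09]
```

```bash

python3 -m creep '[{"grip":0.6,"tx":0,"ty":0,"tz":0,"spin":0},{"grip":0.6,"tx":0,"ty":0,"tz":0,"spin":0},{"grip":0.6,"tx":0,"ty":0,"tz":0,"spin":0},{"grip":0.6,"tx":0,"ty":0,"tz":-0.5,"spin":0},{"grip":0.6,"tx":0,"ty":0,"tz":-2,"spin":0},{"grip":0.6,"tx":0,"ty":0.5,"tz":-3,"spin":0},{"grip":1,"tx":-2,"ty":1,"tz":-3,"spin":0},{"grip":1,"tx":-4,"ty":1,"tz":-3,"spin":0}]'
python3 -m creep '[{"grip":1,"tx":-4,"ty":1,"tz":-3,"spin":0},{"grip":1,"tx":-4,"ty":1,"tz":-3,"spin":0},{"grip":1,"tx":-4,"ty":0,"tz":-2,"spin":0},{"grip":1,"tx":-4,"ty":0,"tz":0,"spin":0},{"grip":1,"tx":0,"ty":0,"tz":0,"spin":0},{"grip":1,"tx":0,"ty":0,"tz":0,"spin":0}]'
python3 -c "
from h import *
s=st();snap('top','t11.png')
p,d=np.load('/tmp/top.npz').values();P=pts('top',d)
hsv=cv2.cvtColor(p,cv2.COLOR_RGB2HSV)
m=((hsv[...,0]>20)&(hsv[...,0]<32)&(hsv[...,1]>190)&(hsv[...,2]>90)).astype(np.uint8)
n,l,t,ce=cv2.connectedComponentsWithStats(m)
for i in range(1,n):
  if t[i,4]>100: q=P[l==i];print(t[i],ce[i],ray('top',*ce[i],.035),np.percentile(q[:,2],[5,50,95,99]))
a=cv2.imread('pics/t11.png')[225:365,140:540]
cv2.imwrite('pics/c11.png',cv2.resize(a,(800,280),interpolation=cv2.INTER_CUBIC))"
```

```text
clock: 31.5
tool_pos: [0.4124, 0.0445, 0.1255]
eef_rot: [0.721, 0.693, 0.003, 0.01]
contact_force: [2.1, -0.1, -0.5]
opening: 0.927
finger_force: 0.0
clock: 32.0
tool_pos: [0.4192, -0.1046, 0.1941]
eef_rot: [0.727, 0.687, 0.001, 0.012]
contact_force: [0.3, 0.1, -0.2]
opening: 1.002
finger_force: 0.0
32.0 [ 0.4192 -0.1046  0.1941] [[0.056, 0.998, 0.017], [0.998, -0.056, -0.015], [-0.014, 0.018, -1.0]] F [ 0.3  0.1 -0.2] open 1.002 ff 0.0 q [ 0.58  0.6  -0.7   2.17  0.73  0.6  -0.72]
[296 266  23  23 411] [306.8783455  277.32360097] [0.47974776 0.10888693 0.035     ] [0.04611936 0.05831427 0.06754758 0.07014151]
[328 267  21  29 395] [338.76455696 281.90632911] [0.46885212 0.03690136 0.035     ] [0.04089856 0.05239119 0.06070376 0.06375079]
[290 290  47  34 872] [313.27752294 308.62155963] [0.40940937 0.09498529 0.035     ] [0.0400551  0.05186799 0.06088136 0.06338592]
```

View pics/c11.png

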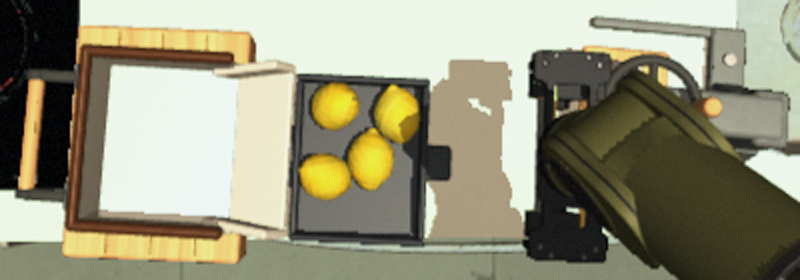

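All four lemons are in the dish in one layer: crop (335,105), (397,113), (371,158) and (325,176). The handle is still under the tub lip, so I'll first pull the dish toward -y by its lug, then regrip at the handle.

```bash

python3 -m creep '[{"grip":0.6,"tx":3.1,"ty":-0.3,"tz":2,"spin":0},{"grip":0.6,"tx":3.1,"ty":-0.3,"tz":2,"spin":0},{"grip":0.6,"tx":3,"ty":-0.3,"tz":2,"spin":0},{"grip":0.6,"tx":0,"ty":0,"tz":3,"spin":0},{"grip":0.6,"tx":0,"ty":0,"tz":3,"spin":0},{"grip":0.6,"tx":0,"ty":0,"tz":2,"spin":0},{"grip":0.6,"tx":0,"ty":0,"tz":0,"spin":0},{"grip":0.6,"tx":0,"ty":0,"tz":0,"spin":0}]'
python3 -c "
from h import *
s=st()
M=R.from_quat(s['eef_rot']).as_matrix();print(M.T@(np.array([.4135,-.012,.014])-s['tool_pos'])*100)"
```

```text
clock: 32.72
tool_pos: [0.421, -0.0092, 0.0717]
eef_rot: [0.723, 0.691, 0.004, 0.015]
contact_force: [-0.2, -0.3, 0.7]
opening: 0.796
finger_force: 0.0
32.72 [ 0.421  -0.0092  0.0717] [[0.045, 0.999, 0.027], [0.999, -0.044, -0.016], [-0.015, 0.028, -1.0]] F [-0.2 -0.3  0.7] open 0.796 ff 0.0 q [ 0.02  0.79 -0.2   2.32  1.48  0.16 -1.64]
[-0.22644908 -0.90185306  5.75376943]
```

```bash

python3 -m creep '[{"grip":0.6,"tx":-0.3,"ty":-0.2,"tz":1.5,"spin":0},{"grip":0.6,"tx":0,"ty":0,"tz":1.5,"spin":0},{"grip":0.6,"tx":0,"ty":0,"tz":1.3,"spin":0},{"grip":0.6,"tx":0,"ty":0,"tz":1.3,"spin":0},{"grip":0.6,"tx":0,"ty":0,"tz":0,"spin":0},{"grip":0.6,"tx":0,"ty":0,"tz":0,"spin":0}]'
python3 -c "
from h import *
s=st()"
```

```text
clock: 33.22
tool_pos: [0.4209, -0.0141, 0.0203]
eef_rot: [0.724, 0.689, 0.004, 0.015]
contact_force: [-0.3, -0.6, -0.1]
opening: 0.801
finger_force: 0.0
33.22 [ 0.4209 -0.0141  0.0203] [[0.05, 0.998, 0.027], [0.999, -0.049, -0.016], [-0.015, 0.028, -1.0]] F [-0.3 -0.6 -0.1] open 0.801 ff 0.0 q [ 0.15  0.93 -0.39  2.32  1.87  0.34 -2.01]
```

```bash

python3 -m creep '[{"grip":-1,"tx":0,"ty":0,"tz":0,"spin":0},{"grip":-1,"tx":0,"ty":0,"tz":0,"spin":0},{"grip":-1,"tx":0,"ty":0,"tz":0,"spin":0},{"grip":-1,"tx":0,"ty":0,"tz":0,"spin":0},{"grip":-1,"tx":0,"ty":0,"tz":0,"spin":0},{"grip":-1,"tx":0,"ty":0,"tz":0,"spin":0},{"grip":-1,"tx":0,"ty":0,"tz":0,"spin":0},{"grip":-1,"tx":0,"ty":0,"tz":0,"spin":0}]' 35
python3 -m creep '[{"grip":-1,"tx":-0.4,"ty":0,"tz":0,"spin":0},{"grip":-1,"tx":-0.5,"ty":0,"tz":0,"spin":0},{"grip":-1,"tx":-0.6,"ty":0.3,"tz":0,"spin":0},{"grip":-1,"tx":-0.6,"ty":0.5,"tz":0,"spin":0.3},{"grip":-1,"tx":-0.6,"ty":0.5,"tz":0,"spin":0.3},{"grip":-1,"tx":-0.6,"ty":0.5,"tz":0,"spin":0.3},{"grip":-1,"tx":-0.6,"ty":0.5,"tz":0,"spin":0.3},{"grip":-1,"tx":-0.6,"ty":0.5,"tz":0,"spin":0.3}]'
```

```text
clock: 33.88
tool_pos: [0.4186, -0.0145, 0.0203]
eef_rot: [0.724, 0.69, 0.003, 0.015]
contact_force: [-4.6, -1.5, 6.7]
opening: 0.445
finger_force: 35.0
clock: 34.55
tool_pos: [0.4457, -0.06, 0.0212]
eef_rot: [0.732, 0.681, 0.004, 0.014]
contact_force: [-1.4, 1.5, -4.1]
opening: 0.449
finger_force: 35.0
```

```bash

python3 -m creep '[{"grip":-1,"tx":-0.6,"ty":0.6,"tz":0,"spin":0.3},{"grip":-1,"tx":-0.6,"ty":0.6,"tz":0,"spin":0.3},{"grip":-1,"tx":-0.6,"ty":0.6,"tz":0,"spin":0.3},{"grip":-1,"tx":-0.6,"ty":0.6,"tz":0,"spin":0.3},{"grip":-1,"tx":-0.6,"ty":0.6,"tz":0,"spin":0.3},{"grip":-1,"tx":-0.5,"ty":0.6,"tz":0,"spin":0.3},{"grip":-1,"tx":-0.3,"ty":0.4,"tz":0,"spin":0},{"grip":-1,"tx":0,"ty":0,"tz":0,"spin":0}]'
python3 -m creep '[{"grip":0.6,"tx":0,"ty":0,"tz":0,"spin":0},{"grip":0.6,"tx":0,"ty":0,"tz":0,"spin":0},{"grip":0.6,"tx":0,"ty":0,"tz":0,"spin":0},{"grip":0.6,"tx":0,"ty":0,"tz":0,"spin":0},{"grip":0.6,"tx":0,"ty":0,"tz":-2,"spin":0},{"grip":0.6,"tx":0,"ty":0,"tz":-4,"spin":0},{"grip":0.6,"tx":0,"ty":0,"tz":-4,"spin":0},{"grip":0.6,"tx":0,"ty":0,"tz":-4,"spin":0}]'
python3 -m creep '[{"grip":0.6,"tx":4,"ty":0,"tz":-2,"spin":0},{"grip":0.6,"tx":4,"ty":0,"tz":0,"spin":0},{"grip":0.6,"tx":4,"ty":0,"tz":0,"spin":0},{"grip":0.6,"tx":4,"ty":0,"tz":0,"spin":0},{"grip":0.6,"tx":4,"ty":0,"tz":0,"spin":0},{"grip":0.6,"tx":0,"ty":0,"tz":0,"spin":0},{"grip":0.6,"tx":0,"ty":0,"tz":0,"spin":0}]'
cat > dish.py <<'E'
from h import *
s=st();p,d=snap('top','d.png');P=pts('top',d)
hsv=cv2.cvtColor(p,cv2.COLOR_RGB2HSV)
m=((hsv[...,0]>20)&(hsv[...,0]<32)&(hsv[...,1]>190)&(hsv[...,2]>90)).astype(np.uint8)
n,l,t,ce=cv2.connectedComponentsWithStats(m)
for i in range(1,n):
  if t[i,4]>60: q=P[l==i];print('lemon',t[i],np.round(ray('top',*ce[i],.035),3),np.round(np.percentile(q[:,2],[50,99]),3))
m=(hsv[...,2]<110)&(P[...,2]>.03)&(P[...,2]<.058)&(P[...,0]>.3)&(P[...,0]<.62)
q=P[m][:,:2]
# rim: extents along dish
u=q[(q[:,1]>-.26)&(q[:,1]<.18)];print(len(u),np.round(np.percentile(u,[1,99],axis=0),4).tolist())
E
python3 dish.py
```

```text
clock: 35.22
tool_pos: [0.4784, -0.0989, 0.0225]
eef_rot: [0.743, 0.669, 0.003, 0.016]
contact_force: [-0.6, -2.8, -3.6]
opening: 0.452
finger_force: 35.0
clock: 35.88
tool_pos: [0.4738, -0.0945, 0.1643]
eef_rot: [0.742, 0.67, 0.003, 0.015]
contact_force: [1.7, -0.1, -0.4]
opening: 0.797
finger_force: 0.0
clock: 36.47
tool_pos: [0.4943, 0.105, 0.1787]
eef_rot: [0.74, 0.672, 0.005, 0.015]
contact_force: [0.2, -0.7, 0.4]
opening: 0.799
finger_force: 0.0
36.47 [0.4943 0.105  0.1787] [[0.096, 0.995, 0.028], [0.995, -0.096, -0.016], [-0.014, 0.029, -0.999]] F [ 0.2 -0.7  0.4] open 0.799 ff 0.0 q [ 0.07  0.68 -0.64  1.99  0.7   0.67 -1.11]
lemon [343 236  14   9  61] [0.565 0.01  0.035] [0.059 0.068]
lemon [371 239  17  19 161] [ 0.543 -0.059  0.035] [0.055 0.063]
425 [[0.397, -0.0837], [0.5809, 0.0757]]
```

```bash

python3 -m creep '[{"grip":0.6,"tx":-2.1,"ty":0.1,"tz":3,"spin":0},{"grip":0.6,"tx":0,"ty":0,"tz":3,"spin":0},{"grip":0.6,"tx":0,"ty":0,"tz":3,"spin":0},{"grip":0.6,"tx":0,"ty":0,"tz":1,"spin":0},{"grip":0.6,"tx":0,"ty":0,"tz":0,"spin":0}]'
python3 -m creep '[{"grip":0.6,"tx":0,"ty":0,"tz":1,"spin":0},{"grip":0.6,"tx":0,"ty":0,"tz":1,"spin":0},{"grip":0.6,"tx":0,"ty":0,"tz":0.7,"spin":0},{"grip":0.6,"tx":0,"ty":0,"tz":0,"spin":0}]'
python3 -c "
from h import *
st(); snap('wrist','w12.png')"
```

```text
clock: 36.93
tool_pos: [0.4941, 0.0757, 0.0764]
eef_rot: [0.743, 0.669, 0.001, 0.015]
contact_force: [-0.6, -0.3, 1.2]
opening: 0.801
finger_force: 0.0
clock: 37.27
tool_pos: [0.4969, 0.0769, 0.0517]
eef_rot: [0.743, 0.669, 0.003, 0.016]
contact_force: [-0.3, 0.6, 0.5]
opening: 0.8
finger_force: 0.0
37.27 [0.4969 0.0769 0.0517] [[0.104, 0.994, 0.027], [0.994, -0.103, -0.019], [-0.017, 0.029, -0.999]] F [-0.3  0.6  0.5] open 0.8 ff 0.0 q [-0.04  0.87 -0.37  2.08  1.    0.36 -1.35]
```

View pics/w12.png

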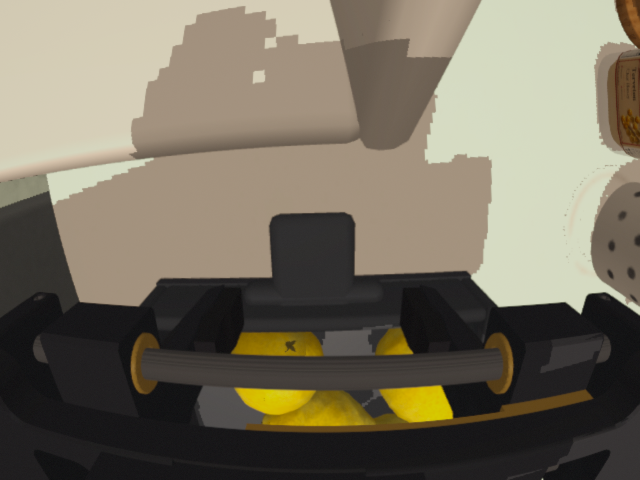

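The last picture shows the handle at cols 270-355, rows 212-275, centred between the fingers, which are still over the dish's rear wall. I'll compute the shift.

```bash
python3 - <<'E'
from h import *
s=r.get_state();c=optics.get_calibration('wrist');E=np.linalg.inv(np.array(c['extrinsics']))
M=R.from_quat(s['eef_rot']).as_matrix()
def f(u,v,z):
    a,b=(u-c['cx'])/c['fx'],(v-c['cy'])/c['fy'];t=np.hypot(a,b)
    k=E[:3,:3]@np.array([a/t*np.sin(t),b/t*np.sin(t),np.cos(t)]);w=E[:3,3]+k*(z-E[2,3])/k[2]
    print((u,v),np.round(w,4),'tool cm',np.round(M.T@(w-s['tool_pos'])*100,2))
f(313,212,.036);f(272,212,.036);f(354,212,.036);f(250,276,.05);f(165,280,.05);f(465,272,.05)
E
```

```text
(313, 212) [0.4965 0.1164 0.036 ] tool cm [ 3.91 -0.48  1.53]
(272, 212) [0.4784 0.1185 0.036 ] tool cm [ 3.93 -2.31  1.48]
(354, 212) [0.5147 0.1145 0.036 ] tool cm [3.91 1.34 1.59]
(250, 276) [0.4667 0.0947 0.05  ] tool cm [ 1.42 -3.19  0.09]
(165, 280) [0.4266 0.0965 0.05  ] tool cm [ 1.19 -7.19 -0.02]
(465, 272) [0.5624 0.085  0.05  ] tool cm [1.45 6.43 0.37]
```

```bash

python3 -m creep '[{"grip":0.6,"tx":0,"ty":0,"tz":-0.6,"spin":0},{"grip":0.6,"tx":1.3,"ty":-0.4,"tz":0,"spin":0},{"grip":0.6,"tx":0,"ty":0,"tz":0,"spin":0},{"grip":0.6,"tx":0,"ty":0,"tz":1.2,"spin":0},{"grip":0.6,"tx":0,"ty":0,"tz":1.2,"spin":0},{"grip":0.6,"tx":0,"ty":0,"tz":0,"spin":0}]'
python3 -m creep '[{"grip":0.6,"tx":0,"ty":0,"tz":0.6,"spin":0},{"grip":0.6,"tx":0,"ty":0,"tz":0.6,"spin":0},{"grip":0.6,"tx":0,"ty":0,"tz":0,"spin":0},{"grip":-1,"tx":0,"ty":0,"tz":0,"spin":0},{"grip":-1,"tx":0,"ty":0,"tz":0,"spin":0},{"grip":-1,"tx":0,"ty":0,"tz":0,"spin":0},{"grip":-1,"tx":0,"ty":0,"tz":0,"spin":0},{"grip":-1,"tx":0,"ty":0,"tz":0,"spin":0}]' 30
python3 -m creep '[{"grip":-1,"tx":0,"ty":0,"tz":0,"spin":0},{"grip":-1,"tx":0,"ty":0,"tz":0,"spin":0},{"grip":-1,"tx":0,"ty":0,"tz":0,"spin":0}]'
python3 -c "
from h import *
st()"
```

```text
clock: 37.82
tool_pos: [0.494, 0.0907, 0.0328]
eef_rot: [0.742, 0.67, 0.003, 0.016]
contact_force: [-0.9, 0.0, -0.2]
opening: 0.799
finger_force: 0.0
clock: 38.48
tool_pos: [0.495, 0.091, 0.0217]
eef_rot: [0.742, 0.67, 0.004, 0.016]
contact_force: [0.3, 0.9, 0.6]
opening: 0.448
finger_force: 30.2
clock: 38.73
tool_pos: [0.495, 0.091, 0.0217]
eef_rot: [0.742, 0.67, 0.004, 0.016]
contact_force: [0.9, -0.3, 3.1]
opening: 0.451
finger_force: 30.0
38.73 [0.495  0.091  0.0217] [[0.102, 0.994, 0.027], [0.995, -0.102, -0.018], [-0.015, 0.029, -0.999]] F [ 0.9 -0.3  3.1] open 0.451 ff 29.99263644218445 q [-0.12  0.92 -0.27  2.08  1.08  0.28 -1.45]
```

```bash

python3 -m creep '[{"grip":-1,"tx":-0.3,"ty":0.1,"tz":0,"spin":0},{"grip":-1,"tx":-0.6,"ty":0.1,"tz":0,"spin":0},{"grip":-1,"tx":-0.8,"ty":0.1,"tz":0,"spin":0},{"grip":-1,"tx":-0.8,"ty":0.1,"tz":0,"spin":0},{"grip":-1,"tx":-0.8,"ty":0,"tz":0,"spin":0},{"grip":-1,"tx":-0.8,"ty":0,"tz":0,"spin":0},{"grip":-1,"tx":-0.8,"ty":0,"tz":0,"spin":0},{"grip":-1,"tx":-0.5,"ty":0,"tz":0,"spin":0}]'
python3 dish.py
python3 -c "
from h import *
s=r.get_state();ax=np.array([.4685,-.207]);d=np.array([.1015,.995]);v=s['tool_pos'][:2]-ax;print('s',v@d,'lat',v[0]*d[1]-v[1]*d[0])"
```

```text
clock: 39.4
tool_pos: [0.4929, 0.035, 0.0223]
eef_rot: [0.743, 0.669, 0.003, 0.016]
contact_force: [-0.1, 3.1, -3.3]
opening: 0.453
finger_force: 30.0
39.4 [0.4929 0.035  0.0223] [[0.104, 0.994, 0.026], [0.994, -0.103, -0.019], [-0.017, 0.028, -0.999]] F [-0.1  3.1 -3.3] open 0.453 ff 29.959035515785217 q [-0.03  0.92 -0.25  2.11  1.13  0.24 -1.4 ]
14 [[0.3967, -0.0019], [0.4297, 0.0134]]
s 0.24202852257333288 lat -0.0003768482676509595
```

```bash
cat > rim.py <<'E'
from h import *
ax=np.array([.4685,-.207]);d=np.array([.1015,.995]);n=np.array([.995,-.1015])
s=r.get_state()['tool_pos'][:2]-ax;print('tcp s,l',round(s@d,4),round(s@n,4))
for name in('side','top'):
    p,dd=snap(name);P=pts(name,dd);hsv=cv2.cvtColor(p,cv2.COLOR_RGB2HSV)
    L=(P[...,:2]-ax)@n;S=(P[...,:2]-ax)@d
    m=(P[...,2]>.042)&(P[...,2]<.056)&(abs(L)<.13)&(S>-.1)&(S<.3)&(hsv[...,2]<120)
    print(name,m.sum())
    for a in np.arange(-.08,.26,.03):
        k=m&(abs(S-a)<.015)
        if k.sum()>3: print(' s %.2f n %d L %.4f %.4f'%(a,k.sum(),*np.percentile(L[k],[2,98])))
    for a in np.arange(-.1,.11,.04):
        k=m&(abs(L-a)<.015)
        if k.sum()>3: print(' l %.2f n %d S %.4f %.4f'%(a,k.sum(),*np.percentile(S[k],[2,98])))
E
python3 rim.py
```

```text
tcp s,l 0.242 -0.0004
side 443
 s 0.07 n 112 L -0.0820 0.0930
 s 0.10 n 43 L -0.0895 0.0924
 s 0.13 n 16 L -0.0901 0.0888
 s 0.16 n 11 L -0.0903 -0.0878
 s 0.19 n 31 L -0.0907 0.0897
 s 0.22 n 175 L -0.0896 0.0898
 s 0.25 n 55 L -0.0335 0.0356
 l -0.10 n 70 S 0.0842 0.2193
 l -0.06 n 81 S 0.0738 0.2224
 l -0.02 n 65 S 0.0717 0.2539
 l 0.02 n 66 S 0.2169 0.2532
 l 0.06 n 14 S 0.2151 0.2233
 l 0.10 n 57 S 0.0764 0.2233
top 11
 s 0.19 n 11 L -0.0926 -0.0879
 l -0.10 n 11 S 0.1967 0.2041
```

The side depth shows the dish centred to within 1 mm and parallel to the rails. Pushing on.

```bash

python3 -m creep '[{"grip":-1,"tx":-0.4,"ty":0,"tz":0,"spin":0},{"grip":-1,"tx":-0.8,"ty":0,"tz":0,"spin":0},{"grip":-1,"tx":-0.8,"ty":0,"tz":0,"spin":0},{"grip":-1,"tx":-0.8,"ty":0,"tz":0,"spin":0},{"grip":-1,"tx":-0.8,"ty":0,"tz":0,"spin":0},{"grip":-1,"tx":-0.8,"ty":0,"tz":0,"spin":0},{"grip":-1,"tx":-0.8,"ty":0,"tz":0,"spin":0},{"grip":-1,"tx":-0.8,"ty":0,"tz":0,"spin":0}]'
python3 -m creep '[{"grip":-1,"tx":-0.8,"ty":0,"tz":0,"spin":0},{"grip":-1,"tx":-0.8,"ty":0,"tz":0,"spin":0},{"grip":-1,"tx":-0.8,"ty":0,"tz":0,"spin":0},{"grip":-1,"tx":-0.8,"ty":0,"tz":0,"spin":0},{"grip":-1,"tx":-0.8,"ty":0,"tz":0,"spin":0},{"grip":-1,"tx":-0.8,"ty":0,"tz":0,"spin":0},{"grip":-1,"tx":-0.5,"ty":0,"tz":0,"spin":0},{"grip":-1,"tx":0,"ty":0,"tz":0,"spin":0}]'
python3 rim.py
```

```text
clock: 40.22
tool_pos: [0.4866, -0.0151, 0.0232]
eef_rot: [0.74, 0.672, 0.009, 0.01]
contact_force: [-5.2, 23.2, -4.3]
opening: 0.448
finger_force: 30.0
clock: 40.88
tool_pos: [0.4816, -0.0673, 0.0236]
eef_rot: [0.739, 0.674, 0.01, 0.01]
contact_force: [-0.2, 16.0, -7.7]
opening: 0.453
finger_force: 30.3
tcp s,l 0.1403 -0.0011
side 380
 s -0.02 n 43 L -0.0845 0.0953
 s 0.01 n 5 L -0.0878 0.0776
 s 0.07 n 10 L -0.0898 0.0905
 s 0.10 n 77 L -0.0904 0.0886
 s 0.13 n 192 L -0.0860 0.0886
 s 0.16 n 52 L -0.0347 0.0335
 l -0.10 n 33 S -0.0014 0.1172
 l -0.06 n 65 S -0.0285 0.1198
 l -0.02 n 52 S 0.1065 0.1524
 l 0.02 n 68 S 0.1131 0.1523
 l 0.06 n 39 S 0.1156 0.1240
 l 0.10 n 43 S -0.0252 0.1230
top 242
 s 0.01 n 46 L 0.0865 0.0950
 s 0.04 n 84 L -0.0900 0.0937
 s 0.07 n 79 L -0.0912 0.0923
 s 0.10 n 18 L -0.0911 0.0905
 s 0.13 n 15 L -0.0648 -0.0543
 l -0.10 n 77 S 0.0309 0.0926
 l -0.06 n 15 S 0.1151 0.1190
 l 0.10 n 141 S 0.0012 0.0888
```

```bash
cat > rails.py <<'E'
from h import *
ax=np.array([.4685,-.207]);d=np.array([.1015,.995]);n=np.array([.995,-.1015])
import sys
im=cv2.imread('pics/top0.png')[:,:,::-1]
hsv=cv2.cvtColor(np.ascontiguousarray(im),cv2.COLOR_RGB2HSV)
v,u=np.mgrid[0:480,0:640]
c=optics.get_calibration('top');E=np.linalg.inv(np.array(c['extrinsics']))
k=np.stack([(u-c['cx'])/c['fx'],(v-c['cy'])/c['fy'],np.ones_like(u)],-1)@E[:3,:3].T
W=E[:3,3]+k*((.014-E[2,3])/k[...,2])[...,None]
L=(W[...,:2]-ax)@n;S=(W[...,:2]-ax)@d
for a in np.arange(-.1,.05,.02):
    for sg in(1,-1):
        m=(abs(S-a)<.01)&(sg*L>.085)&(sg*L<.125)&(hsv[...,2]<130)
        if m.sum()>3: print('s %.2f n %d L %.4f %.4f'%(a,m.sum(),*np.percentile(L[m],[3,97])))
E
python3 rails.py
```

```text
s -0.10 n 18 L 0.0863 0.1108
s -0.10 n 17 L -0.1078 -0.0871
s -0.08 n 5 L 0.1004 0.1018
s -0.08 n 4 L -0.1020 -0.1014
s -0.06 n 6 L 0.1003 0.1013
s -0.06 n 6 L -0.1021 -0.1011
s -0.04 n 8 L 0.1003 0.1017
s -0.04 n 8 L -0.1022 -0.1008
s -0.02 n 14 L 0.0992 0.1110
s -0.02 n 7 L -0.1019 -0.1007
s 0.00 n 13 L 0.0994 0.1075
s 0.00 n 8 L -0.1021 -0.1004
s 0.02 n 16 L 0.0997 0.1089
s 0.02 n 18 L -0.1100 -0.1004
```

```bash

python3 -m creep '[{"grip":-1,"tx":0.3,"ty":0,"tz":0,"spin":0.7},{"grip":-1,"tx":0,"ty":0.1,"tz":0,"spin":0.7},{"grip":-1,"tx":0,"ty":0,"tz":0,"spin":0.6},{"grip":-1,"tx":0,"ty":0,"tz":0,"spin":0}]' 45
python3 rim.py | grep -v ' l '; python3 -c "
from h import *
st()"
```

```text
clock: 41.32
tool_pos: [0.485, -0.0669, 0.0237]
eef_rot: [0.75, 0.661, 0.009, 0.013]
contact_force: [3.9, 11.0, -12.0]
opening: 0.451
finger_force: 45.9
tcp s,l 0.1411 0.0022
side 415
 s -0.02 n 43 L -0.0855 0.0946
 s 0.01 n 14 L -0.0872 0.0932
 s 0.04 n 11 L -0.0876 0.0894
 s 0.07 n 18 L -0.0879 0.0913
 s 0.10 n 62 L -0.0880 0.0935
 s 0.13 n 213 L -0.0857 0.0908
 s 0.16 n 54 L -0.0293 0.0389
top 222
 s 0.01 n 31 L 0.0862 0.0940
 s 0.04 n 81 L -0.0893 0.0939
 s 0.07 n 79 L -0.0897 0.0938
 s 0.10 n 23 L -0.0894 0.0934
 s 0.13 n 8 L -0.0629 -0.0537
41.42 [ 0.485  -0.0669  0.0237] [[0.126, 0.992, 0.03], [0.992, -0.125, -0.008], [-0.004, 0.031, -1.0]] F [  4.5  11.3 -12.1] open 0.448 ff 45.9297376871109 q [ 0.18  0.91 -0.24  2.13  1.18  0.21 -1.26]
```

```bash

python3 -m creep '[{"grip":-1,"tx":0,"ty":0,"tz":0.2,"spin":0},{"grip":-1,"tx":-0.5,"ty":0,"tz":0,"spin":0},{"grip":-1,"tx":-0.6,"ty":0,"tz":0,"spin":0},{"grip":-1,"tx":-0.6,"ty":0,"tz":0,"spin":0},{"grip":-1,"tx":-0.6,"ty":0,"tz":0,"spin":0},{"grip":-1,"tx":0,"ty":0,"tz":0,"spin":0},{"grip":-1,"tx":0,"ty":0,"tz":0,"spin":0}]' 
python3 rim.py | grep -v ' l '; python3 -c "
from h import *
st()"
```

```text
clock: 42.0
tool_pos: [0.4807, -0.0922, 0.0223]
eef_rot: [0.752, 0.659, 0.007, 0.014]
contact_force: [1.9, 7.7, -5.9]
opening: 0.444
finger_force: 45.2
tcp s,l 0.1154 0.0005
side 423
 s -0.05 n 49 L -0.0914 0.0910
 s -0.02 n 24 L -0.0915 0.0913
 s 0.01 n 14 L -0.0911 0.0878
 s 0.04 n 23 L -0.0910 0.0909
 s 0.07 n 43 L -0.0906 0.0904
 s 0.10 n 215 L -0.0890 0.0899
 s 0.13 n 55 L -0.0330 0.0353
top 242
 s -0.02 n 48 L 0.0825 0.0903
 s 0.01 n 82 L -0.0930 0.0905
 s 0.04 n 71 L -0.0929 0.0906
 s 0.07 n 25 L -0.0928 0.0906
 s 0.10 n 14 L -0.0649 -0.0544
42.1 [ 0.4807 -0.0922  0.0223] [[0.131, 0.991, 0.029], [0.991, -0.131, -0.012], [-0.008, 0.03, -1.0]] F [ 1.6  7.7 -5.5] open 0.446 ff 45.18800139427185 q [ 0.23  0.92 -0.24  2.13  1.19  0.21 -1.22]
```

```bash

python3 -m creep '[{"grip":0.3,"tx":0,"ty":0,"tz":0,"spin":0},{"grip":0.3,"tx":0,"ty":0,"tz":0,"spin":0},{"grip":0.3,"tx":0.5,"ty":0,"tz":0,"spin":-0.8},{"grip":0.3,"tx":1,"ty":0,"tz":0,"spin":-0.8},{"grip":0.3,"tx":0.5,"ty":0,"tz":0,"spin":0},{"grip":-1,"tx":0,"ty":0,"tz":0,"spin":0},{"grip":-1,"tx":0,"ty":0,"tz":0,"spin":0},{"grip":-1,"tx":0,"ty":0,"tz":0,"spin":0}]' 
python3 -m creep '[{"grip":-1,"tx":0,"ty":0,"tz":0,"spin":0},{"grip":-1,"tx":0,"ty":0,"tz":0,"spin":0},{"grip":-1,"tx":-0.6,"ty":0,"tz":0,"spin":0},{"grip":-1,"tx":-0.6,"ty":0,"tz":0,"spin":0},{"grip":-1,"tx":-0.6,"ty":0,"tz":0,"spin":0},{"grip":-1,"tx":0,"ty":0,"tz":0,"spin":0}]' 
python3 rim.py; python3 -c "
from h import *
st()"
```

```text
clock: 42.77
tool_pos: [0.4823, -0.0758, 0.0222]
eef_rot: [0.745, 0.667, 0.004, 0.016]
contact_force: [0.0, 0.7, 0.5]
opening: 0.448
finger_force: 39.2
clock: 43.27
tool_pos: [0.4811, -0.0878, 0.0222]
eef_rot: [0.743, 0.67, 0.008, 0.012]
contact_force: [0.3, 9.1, -2.8]
opening: 0.446
finger_force: 45.0
tcp s,l 0.1199 0.0004
side 304
 s -0.05 n 62 L -0.0897 0.0944
 s -0.02 n 26 L -0.0899 0.0927
 s 0.01 n 14 L -0.0900 0.0880
 s 0.04 n 20 L -0.0901 0.0878
 s 0.07 n 108 L -0.0899 0.0915
 s 0.10 n 12 L -0.0661 0.0752
 s 0.13 n 61 L -0.0333 0.0368
 l -0.10 n 67 S -0.0576 0.0825
 l -0.06 n 27 S -0.0643 0.0850
 l -0.02 n 36 S 0.0705 0.1319
 l 0.02 n 54 S 0.0795 0.1314
 l 0.06 n 5 S 0.0802 0.0819
 l 0.10 n 53 S -0.0639 0.0842
top 273
 s -0.05 n 4 L 0.0894 0.0918
 s -0.02 n 46 L 0.0840 0.0913
 s 0.01 n 85 L -0.0917 0.0918
 s 0.04 n 79 L -0.0920 0.0916
 s 0.07 n 59 L -0.0915 0.0914
 l -0.10 n 94 S 0.0024 0.0726
 l -0.06 n 29 S 0.0441 0.0835
 l 0.10 n 128 S -0.0362 0.0658
43.37 [ 0.4811 -0.0878  0.0222] [[0.103, 0.994, 0.029], [0.995, -0.103, -0.008], [-0.005, 0.029, -1.0]] F [ 0.1  9.6 -2.4] open 0.448 ff 45.033570528030396 q [ 0.23  0.92 -0.25  2.13  1.2   0.21 -1.2 ]
```

```bash

python3 -m creep '[{"grip":-1,"tx":-0.4,"ty":0,"tz":0,"spin":0},{"grip":-1,"tx":-0.4,"ty":0,"tz":0,"spin":0},{"grip":-1,"tx":-0.4,"ty":0,"tz":0,"spin":0},{"grip":-1,"tx":0,"ty":0,"tz":0,"spin":0}]' 
python3 -m creep '[{"grip":-1,"tx":-0.3,"ty":0,"tz":0,"spin":0},{"grip":-1,"tx":0,"ty":0,"tz":0,"spin":0},{"grip":-1,"tx":0,"ty":0,"tz":0,"spin":0}]' 
python3 -m creep '[{"grip":-1,"tx":-0.3,"ty":0,"tz":0,"spin":0},{"grip":-1,"tx":0,"ty":0,"tz":0,"spin":0},{"grip":-1,"tx":0,"ty":0,"tz":0,"spin":0}]' 
python3 rim.py|grep -v ' s '
```

```text
clock: 43.7
tool_pos: [0.4801, -0.0922, 0.0222]
eef_rot: [0.74, 0.672, 0.013, 0.008]
contact_force: [-0.6, 21.9, -3.1]
opening: 0.448
finger_force: 45.1
clock: 43.95
tool_pos: [0.4798, -0.0934, 0.0222]
eef_rot: [0.739, 0.673, 0.014, 0.008]
contact_force: [-0.4, 24.2, -3.6]
opening: 0.45
finger_force: 45.1
clock: 44.2
tool_pos: [0.4794, -0.0956, 0.0223]
eef_rot: [0.739, 0.674, 0.014, 0.007]
contact_force: [-1.8, 25.9, -4.1]
opening: 0.45
finger_force: 45.2
tcp s,l 0.112 -0.0004
side 298
 l -0.10 n 39 S -0.0640 0.0740
 l -0.06 n 38 S -0.0718 0.0767
 l -0.02 n 40 S 0.0581 0.1233
 l 0.02 n 59 S 0.0718 0.1231
 l 0.06 n 11 S 0.0718 0.0777
 l 0.10 n 47 S -0.0697 0.0753
top 328
 l -0.10 n 106 S -0.0267 0.0612
 l -0.06 n 22 S 0.0485 0.0731
 l 0.10 n 185 S -0.0686 0.0520
```

```bash

python3 -m creep '[{"grip":-1,"tx":0,"ty":0,"tz":0.1,"spin":0.6},{"grip":-1,"tx":-0.3,"ty":0,"tz":0,"spin":0.6},{"grip":-1,"tx":0,"ty":0,"tz":0,"spin":0},{"grip":-1,"tx":0,"ty":0,"tz":0,"spin":0}]' 
python3 -m creep '[{"grip":-1,"tx":-0.3,"ty":0,"tz":0,"spin":0},{"grip":-1,"tx":0,"ty":0,"tz":0,"spin":0},{"grip":-1,"tx":0,"ty":0,"tz":0,"spin":0}]' 
python3 -m creep '[{"grip":-1,"tx":-0.3,"ty":0,"tz":0,"spin":0},{"grip":-1,"tx":0,"ty":0,"tz":0,"spin":0},{"grip":-1,"tx":0,"ty":0,"tz":0,"spin":0}]' 
python3 rim.py
```

```text
clock: 44.63
tool_pos: [0.4794, -0.0961, 0.0222]
eef_rot: [0.745, 0.667, 0.016, 0.006]
contact_force: [-2.9, 30.4, 6.1]
opening: 0.446
finger_force: 45.4
clock: 44.88
tool_pos: [0.4796, -0.0977, 0.0222]
eef_rot: [0.745, 0.667, 0.017, 0.006]
contact_force: [-2.7, 30.8, 5.0]
opening: 0.446
finger_force: 45.4
clock: 45.13
tool_pos: [0.4799, -0.1025, 0.0222]
eef_rot: [0.745, 0.666, 0.017, 0.007]
contact_force: [-0.6, 28.1, 4.4]
opening: 0.451
finger_force: 45.4
tcp s,l 0.1051 0.0007
side 285
 s -0.08 n 42 L -0.0849 0.0960
 s -0.05 n 27 L -0.0864 0.0958
 s -0.02 n 4 L -0.0877 0.0725
 s 0.01 n 6 L -0.0881 -0.0867
 s 0.04 n 26 L -0.0888 0.0905
 s 0.07 n 123 L -0.0880 0.0914
 s 0.10 n 48 L -0.0303 0.0353
 s 0.13 n 9 L -0.0327 0.0339
 l -0.10 n 33 S -0.0687 0.0665
 l -0.06 n 29 S -0.0799 0.0691
 l -0.02 n 35 S 0.0650 0.1183
 l 0.02 n 57 S 0.0643 0.1161
 l 0.06 n 11 S 0.0671 0.0718
 l 0.10 n 44 S -0.0767 0.0727
top 336
 s -0.08 n 36 L 0.0791 0.0951
 s -0.05 n 59 L -0.0877 0.0953
 s -0.02 n 88 L -0.0888 0.0942
 s 0.01 n 80 L -0.0893 0.0939
 s 0.04 n 53 L -0.0900 0.0929
 s 0.07 n 20 L -0.0796 -0.0530
 l -0.10 n 94 S -0.0376 0.0539
 l -0.06 n 20 S 0.0511 0.0662
 l 0.10 n 189 S -0.0748 0.0462
```

```bash

python3 -m creep '[{"grip":-1,"tx":0.2,"ty":0.1,"tz":0,"spin":0.7},{"grip":-1,"tx":0,"ty":0.1,"tz":0,"spin":0.7},{"grip":-1,"tx":-0.2,"ty":0,"tz":0,"spin":0},{"grip":-1,"tx":0,"ty":0,"tz":0,"spin":0}]' 
python3 -m creep '[{"grip":-1,"tx":-0.2,"ty":0,"tz":0,"spin":0},{"grip":-1,"tx":0,"ty":0,"tz":0,"spin":0},{"grip":-1,"tx":0,"ty":0,"tz":0,"spin":0}]' 
python3 rim.py
```

```text
clock: 45.57
tool_pos: [0.4801, -0.103, 0.0222]
eef_rot: [0.753, 0.658, 0.015, 0.006]
contact_force: [-3.7, 27.8, 6.1]
opening: 0.448
finger_force: 45.9
clock: 45.82
tool_pos: [0.4807, -0.1043, 0.0222]
eef_rot: [0.753, 0.658, 0.016, 0.006]
contact_force: [-2.2, 28.8, 4.3]
opening: 0.446
finger_force: 45.7
tcp s,l 0.1034 0.0017
side 311
 s -0.08 n 43 L -0.0856 0.0952
 s -0.05 n 28 L -0.0867 0.0957
 s -0.02 n 6 L -0.0875 0.0902
 s 0.01 n 7 L -0.0880 -0.0860
 s 0.04 n 36 L -0.0881 0.0918
 s 0.07 n 130 L -0.0874 0.0938
 s 0.10 n 57 L -0.0321 0.0390
 s 0.13 n 4 L -0.0301 -0.0238
 l -0.10 n 38 S -0.0789 0.0661
 l -0.06 n 27 S -0.0801 0.0672
 l -0.02 n 36 S 0.0643 0.1165
 l 0.02 n 55 S 0.0629 0.1121
 l 0.06 n 10 S 0.0628 0.0710
 l 0.10 n 49 S -0.0787 0.0685
top 343
 s -0.08 n 39 L 0.0794 0.0950
 s -0.05 n 63 L -0.0877 0.0948
 s -0.02 n 91 L -0.0888 0.0943
 s 0.01 n 77 L -0.0893 0.0943
 s 0.04 n 52 L -0.0897 0.0939
 s 0.07 n 21 L -0.0881 -0.0530
 l -0.10 n 98 S -0.0432 0.0548
 l -0.06 n 24 S 0.0446 0.0665
 l 0.10 n 178 S -0.0763 0.0385
```

```bash

python3 -m creep '[{"grip":-1,"tx":-0.4,"ty":0,"tz":0,"spin":0},{"grip":-1,"tx":0,"ty":0,"tz":0,"spin":0},{"grip":-1,"tx":0,"ty":0,"tz":0,"spin":0}]' 
python3 rim.py | grep -E 'tcp| l '
python3 -m creep '[{"grip":-1,"tx":-0.3,"ty":0,"tz":0,"spin":0},{"grip":-1,"tx":0,"ty":0,"tz":0,"spin":0},{"grip":-1,"tx":0,"ty":0,"tz":0,"spin":0}]' 
python3 rim.py| grep -E 'tcp| l '
```

```text
clock: 46.17
tool_pos: [0.4811, -0.1053, 0.0222]
eef_rot: [0.752, 0.658, 0.019, 0.005]
contact_force: [-1.9, 33.8, 2.5]
opening: 0.447
finger_force: 45.6
tcp s,l 0.1024 0.0022
 l -0.10 n 40 S -0.0791 0.0663
 l -0.06 n 30 S -0.0806 0.0677
 l -0.02 n 36 S 0.0645 0.1140
 l 0.02 n 59 S 0.0615 0.1119
 l 0.06 n 13 S 0.0639 0.0694
 l 0.10 n 55 S -0.0830 0.0694
 l -0.10 n 93 S -0.0468 0.0528
 l -0.06 n 21 S 0.0498 0.0644
 l 0.10 n 172 S -0.0780 0.0368
clock: 46.52
tool_pos: [0.4812, -0.1055, 0.0223]
eef_rot: [0.752, 0.659, 0.021, 0.004]
contact_force: [-1.1, 39.1, 1.6]
opening: 0.449
finger_force: 45.6
tcp s,l 0.1023 0.0023
 l -0.10 n 35 S -0.0767 0.0613
 l -0.06 n 29 S -0.0809 0.0685
 l -0.02 n 35 S 0.0643 0.1155
 l 0.02 n 57 S 0.0605 0.1122
 l 0.06 n 11 S 0.0627 0.0695
 l 0.10 n 56 S -0.0803 0.0685
 l -0.10 n 98 S -0.0537 0.0520
 l -0.06 n 22 S 0.0442 0.0644
 l 0.10 n 171 S -0.0778 0.0365
```

The push came to a hard stop, so the dish is home. Releasing, backing off and rising.

```bash

python3 -m creep '[{"grip":0.3,"tx":0,"ty":0,"tz":0,"spin":0},{"grip":0.3,"tx":0.8,"ty":0,"tz":0,"spin":0},{"grip":0.3,"tx":1,"ty":0,"tz":0,"spin":0},{"grip":0.3,"tx":1,"ty":0,"tz":0,"spin":0},{"grip":0.3,"tx":0,"ty":0,"tz":-2,"spin":0},{"grip":0.3,"tx":2,"ty":0,"tz":-4,"spin":0},{"grip":0.3,"tx":2,"ty":0,"tz":-4,"spin":0},{"grip":0.3,"tx":2,"ty":0,"tz":-4,"spin":0}]' 
python3 -m creep '[{"grip":0.3,"tx":1,"ty":0,"tz":-4,"spin":0},{"grip":0.3,"tx":0,"ty":0,"tz":-4,"spin":0},{"grip":0.3,"tx":0,"ty":0,"tz":-4,"spin":0},{"grip":0.3,"tx":0,"ty":0,"tz":-2,"spin":0},{"grip":0.3,"tx":0,"ty":0,"tz":0,"spin":0},{"grip":0.3,"tx":0,"ty":0,"tz":0,"spin":0}]' 
python3 rim.py
python3 -c "
from h import *
st()
p,d=np.load('/tmp/top.npz').values();P=pts('top',d)
m=(P[...,2]>.195)&(P[...,2]<.25)&(P[...,1]<-.1)&(P[...,1]>-.3)&(P[...,0]>.4)&(P[...,0]<.54)
q=P[m];print('knob/screw',len(q));
hsv=cv2.cvtColor(p,cv2.COLOR_RGB2HSV);o=m&(hsv[...,1]>110)
print(o.sum(),P[o].mean(0),np.median(P[o],0))"
```

```text
clock: 47.28
tool_pos: [0.4867, -0.0435, 0.1539]
eef_rot: [0.76, 0.65, 0.004, 0.015]
contact_force: [1.8, -0.2, -0.5]
opening: 0.646
finger_force: 0.0
clock: 47.78
tool_pos: [0.4855, -0.032, 0.2931]
eef_rot: [0.76, 0.65, 0.005, 0.017]
contact_force: [-0.1, 0.1, 0.0]
opening: 0.652
finger_force: 0.0
tcp s,l 0.1758 -0.0008
side 496
 s -0.08 n 45 L -0.0855 0.0957
 s -0.05 n 36 L -0.0863 0.0963
 s -0.02 n 38 L -0.0867 0.0959
 s 0.01 n 39 L -0.0872 0.0954
 s 0.04 n 51 L -0.0876 0.0945
 s 0.07 n 286 L -0.0846 0.0932
 l -0.10 n 34 S -0.0779 0.0633
 l -0.06 n 59 S -0.0797 0.0672
 l -0.02 n 49 S 0.0575 0.0687
 l 0.02 n 51 S 0.0609 0.0684
 l 0.06 n 39 S 0.0621 0.0699
 l 0.10 n 110 S -0.0802 0.0686
top 162
 s -0.08 n 87 L 0.0540 0.0951
 s -0.05 n 50 L 0.0873 0.0954
 s -0.02 n 13 L 0.0888 0.0952
 s 0.04 n 5 L -0.0899 -0.0874
 s 0.07 n 7 L -0.0899 -0.0864
 l -0.10 n 12 S 0.0492 0.0660
 l 0.06 n 40 S -0.0804 -0.0729
 l 0.10 n 93 S -0.0785 -0.0258
47.88 [ 0.4842 -0.0323  0.2912] [[0.155, 0.988, 0.024], [0.988, -0.155, -0.019], [-0.015, 0.027, -1.0]] F [0.3 0.1 0.2] open 0.648 ff 0.0 q [ 0.48  0.51 -0.8   1.91  0.5   0.9  -0.73]
knob/screw 0
0 [nan nan nan] [nan nan nan]<string>:8: RuntimeWarning: Mean of empty slice.
  ret = um.true_divide(
  return _methods._mean(a, axis=axis, dtype=dtype,
```

The dish is home: centre at s ≈ -6 mm, within 5 mm laterally. Moving over the knob and locating it numerically with the wrist camera.

```bash

python3 -m creep '[{"grip":0.3,"tx":-3.68,"ty":0.23,"tz":-0.5,"spin":0},{"grip":0.3,"tx":-3.68,"ty":0.23,"tz":-0.5,"spin":0},{"grip":0.3,"tx":-3.68,"ty":0.23,"tz":0,"spin":0},{"grip":0.3,"tx":-3.68,"ty":0.23,"tz":0,"spin":0},{"grip":0.3,"tx":-3.68,"ty":0.23,"tz":0,"spin":0},{"grip":0.3,"tx":-3.68,"ty":0.23,"tz":0,"spin":0},{"grip":0.3,"tx":0,"ty":0,"tz":0,"spin":0},{"grip":0.3,"tx":0,"ty":0,"tz":0,"spin":0}]' 
cat > knob.py <<'E'
from h import *
s=st();c=optics.get_calibration('wrist');p,d=snap('wrist')
E=np.linalg.inv(np.array(c['extrinsics']));M=R.from_quat(s['eef_rot']).as_matrix()
v,u=np.mgrid[0:480,0:640];a=(u-c['cx'])/c['fx'];b=(v-c['cy'])/c['fy'];t=np.hypot(a,b)+1e-9
P=np.stack([a/t*np.tan(t)*d,b/t*np.tan(t)*d,d],-1)@E[:3,:3].T+E[:3,3]
hsv=cv2.cvtColor(p,cv2.COLOR_RGB2HSV)
wood=(hsv[...,0]>5)&(hsv[...,0]<25)&(hsv[...,1]>90)
m=wood&(d>0)&(P[...,2]>.2)&(P[...,2]<.25)&(np.hypot(P[...,0]-.4685,P[...,1]+.207)<.09)
q=P[m];print('n',len(q))
if len(q):
    top=q[q[:,2]>np.percentile(q[:,2],90)-.006]
    k=np.r_[(np.min(top[:,:2],0)+np.max(top[:,:2],0))/2,.233];print('all',q.min(0),q.max(0),'top',top.mean(0),k)
    print('tool cm',M.T@(k-s['tool_pos'])*100)
w=(d>0)&(P[...,2]>.178)&(P[...,2]<.194)&(hsv[...,2]<90)&(np.hypot(P[...,0]-.4685,P[...,1]+.207)<.065)
q=P[w];print('wheel',len(q),q.min(0),q.max(0),(q.min(0)+q.max(0))/2)
pl=wood&(d>0)&(P[...,2]>.06)&(P[...,2]<.13)&(np.hypot(P[...,0]-.4685,P[...,1]+.207)<.09)
print('plate top z',pl.sum(),np.median(P[pl][:,2]))
E
python3 knob.py
```

```text
clock: 48.55
tool_pos: [0.4627, -0.2541, 0.3034]
eef_rot: [0.761, 0.648, 0.003, 0.014]
contact_force: [-0.2, 1.3, 0.6]
opening: 0.653
finger_force: 0.0
48.55 [ 0.4627 -0.2541  0.3034] [[0.16, 0.987, 0.023], [0.987, -0.159, -0.017], [-0.013, 0.025, -1.0]] F [-0.2  1.3  0.6] open 0.653 ff 0.0 q [ 0.91  0.56 -0.81  1.78  0.5   0.99 -0.26]
n 1000
all [ 0.49731388 -0.19816487  0.2000173 ] [ 0.51771356 -0.17705645  0.23431579] top [ 0.50729041 -0.18766331  0.23095422] [ 0.50768987 -0.18790656  0.233     ]
tool cm [7.34424087 3.20417287 7.02997112]
wheel 8559 [ 0.41587895 -0.26025984  0.17888861] [ 0.51936019 -0.15736892  0.1921719 ] [ 0.46761957 -0.20881438  0.18553025]
plate top z 2774 0.07616382660807255
```

The knob has turned to about 27° heading. It was probably brushed by the forearm while pushing, and cw lowers the plate about 16 mm, which still clears the lemons. I'll take it where it is now.

```bash

python3 -m creep '[{"grip":-0.3,"tx":3.7,"ty":1.6,"tz":0,"spin":0},{"grip":-0.3,"tx":3.64,"ty":1.6,"tz":0,"spin":0},{"grip":-0.3,"tx":0,"ty":0,"tz":0,"spin":0},{"grip":-0.3,"tx":0,"ty":0,"tz":0,"spin":0}]' 
python3 knob.py
```

```text
clock: 48.93
tool_pos: [0.5085, -0.179, 0.3055]
eef_rot: [0.756, 0.654, 0.005, 0.015]
contact_force: [-1.3, 0.5, 0.3]
opening: 0.368
finger_force: 0.0
48.93 [ 0.5085 -0.179   0.3055] [[0.145, 0.989, 0.027], [0.989, -0.145, -0.016], [-0.012, 0.029, -1.0]] F [-1.3  0.5  0.3] open 0.368 ff 0.0 q [ 0.74  0.57 -0.81  1.75  0.5   1.01 -0.4 ]
n 1034
all [ 0.49828206 -0.19654632  0.20000543] [ 0.51828706 -0.17685832  0.23427688] top [ 0.50822246 -0.18621397  0.23079151] [ 0.50796341 -0.18710876  0.233     ]
tool cm [-0.72460653 -0.1459932   7.2625078 ]
wheel 2971 [ 0.41759757 -0.25751622  0.17804853] [ 0.51838738 -0.15751003  0.19110202] [ 0.46799247 -0.20751312  0.18457528]
plate top z 4587 0.07604991814259976
```

```bash

python3 -m creep '[{"grip":-0.3,"tx":-0.7,"ty":-0.15,"tz":0,"spin":0},{"grip":-0.3,"tx":0,"ty":0,"tz":3,"spin":0},{"grip":-0.3,"tx":0,"ty":0,"tz":3,"spin":0},{"grip":-0.3,"tx":0,"ty":0,"tz":3,"spin":0},{"grip":-0.3,"tx":0,"ty":0,"tz":1.7,"spin":0},{"grip":-0.3,"tx":0,"ty":0,"tz":0,"spin":0},{"grip":-1,"tx":0,"ty":0,"tz":0,"spin":0},{"grip":-1,"tx":0,"ty":0,"tz":0,"spin":0}]' 25
python3 -m creep '[{"grip":-1,"tx":0,"ty":0,"tz":0,"spin":0},{"grip":-1,"tx":0,"ty":0,"tz":0,"spin":0},{"grip":-1,"tx":0,"ty":0,"tz":0,"spin":0}]'
cat > wind.py <<'E'
from h import *
s=st();A=np.array([.4678,-.2078]);M=R.from_quat(s['eef_rot']).as_matrix()
g=s['tool_pos']+M[:,2]*r.grip_point_offset
v=g[:2]-A;th=np.arctan2(v[1],v[0]);print('R',np.hypot(*v),'ang',np.degrees(th),'g',g)
t=np.array([np.sin(th),-np.cos(th)]);f=s['contact_force'][:2];print('resist',-f@t,'radial',f@v/np.hypot(*v))
M2=M[:2,:2];prev=v
for i in range(1,13):
    a=th-np.radians(15*i);n=.0455*np.array([np.cos(a),np.sin(a)])
    print(i,np.round(M2.T@(n-prev)*100,2));prev=n
E
python3 wind.py
```

```text
clock: 49.65
tool_pos: [0.5079, -0.1937, 0.1998]
eef_rot: [0.76, 0.65, 0.005, 0.016]
contact_force: [0.0, -1.0, -8.8]
opening: 0.231
finger_force: 25.1
clock: 49.9
tool_pos: [0.5078, -0.1934, 0.1997]
eef_rot: [0.76, 0.65, 0.004, 0.016]
contact_force: [-0.2, -1.2, -1.9]
opening: 0.227
finger_force: 25.0
49.9 [ 0.5078 -0.1934  0.1997] [[0.155, 0.988, 0.028], [0.988, -0.154, -0.019], [-0.015, 0.03, -0.999]] F [-0.2 -1.2 -1.9] open 0.227 ff 24.99987853674611 q [ 0.69  0.7  -0.7   1.87  0.66  0.78 -0.53]
R 0.04215664173521556 ang 20.47381733519042 g [ 0.5072937  -0.19305448  0.21835465]
resist -1.0484658259531319 radial -0.5909785349006614
1 [-0.94  0.73]
2 [-1.18  0.14]
3 [-1.18 -0.17]
4 [-1.09 -0.47]
5 [-0.93 -0.73]
6 [-0.71 -0.95]
7 [-0.44 -1.1 ]
8 [-0.14 -1.18]
9 [ 0.17 -1.18]
10 [ 0.47 -1.09]
11 [ 0.73 -0.93]
12 [ 0.95 -0.71]
```

```bash

python3 -m creep '[{"grip":-0.3,"tx":0,"ty":0,"tz":0,"spin":0},{"grip":-0.3,"tx":0,"ty":0,"tz":0,"spin":0},{"grip":-0.3,"tx":0.55,"ty":0,"tz":0,"spin":0},{"grip":-0.3,"tx":0,"ty":0,"tz":0,"spin":0},{"grip":-1,"tx":0,"ty":0,"tz":0,"spin":0},{"grip":-1,"tx":0,"ty":0,"tz":0,"spin":0},{"grip":-1,"tx":0,"ty":0,"tz":0,"spin":0},{"grip":-1,"tx":0,"ty":0,"tz":0,"spin":0}]' 30
python3 wind.py
```

```text
clock: 50.57
tool_pos: [0.5087, -0.1871, 0.1989]
eef_rot: [0.759, 0.65, 0.005, 0.016]
contact_force: [-0.0, 1.3, 2.0]
opening: 0.228
finger_force: 30.0
50.57 [ 0.5087 -0.1871  0.1989] [[0.154, 0.988, 0.027], [0.988, -0.154, -0.018], [-0.013, 0.03, -0.999]] F [-0.   1.3  2. ] open 0.228 ff 30.000133988978632 q [ 0.68  0.7  -0.7   1.87  0.66  0.78 -0.54]
R 0.045532119280881314 ang 27.45332951068923 g [ 0.5082046  -0.18680851  0.21758383]
resist 1.2000468580927326 radial 0.5915151542606439
1 [-1.04  0.57]
2 [-1.15  0.28]
3 [-1.19 -0.02]
4 [-1.14 -0.33]
5 [-1.02 -0.62]
6 [-0.82 -0.86]
7 [-0.57 -1.04]
8 [-0.28 -1.15]
9 [ 0.02 -1.19]
10 [ 0.33 -1.14]
11 [ 0.61 -1.02]
12 [ 0.86 -0.82]
```

```bash

python3 -m creep '[{"grip":-1,"tx":-1.04,"ty":0.57,"tz":0,"spin":0},{"grip":-1,"tx":-1.15,"ty":0.28,"tz":0,"spin":0},{"grip":-1,"tx":-1.19,"ty":-0.02,"tz":0,"spin":0},{"grip":-1,"tx":-1.14,"ty":-0.33,"tz":0,"spin":0},{"grip":-1,"tx":-1.02,"ty":-0.62,"tz":0,"spin":0},{"grip":-1,"tx":-0.82,"ty":-0.86,"tz":0,"spin":0},{"grip":-1,"tx":0,"ty":0,"tz":0,"spin":0},{"grip":-1,"tx":0,"ty":0,"tz":0,"spin":0}]'
python3 wind.py
```

```text
clock: 51.23
tool_pos: [0.488, -0.2494, 0.1989]
eef_rot: [0.76, 0.65, 0.003, 0.015]
contact_force: [0.4, 0.4, -0.5]
opening: 0.005
finger_force: 0.0
51.23 [ 0.488  -0.2494  0.1989] [[0.156, 0.988, 0.024], [0.988, -0.155, -0.018], [-0.014, 0.027, -1.0]] F [ 0.4  0.4 -0.5] open 0.005 ff 0.0 q [ 0.8   0.71 -0.71  1.86  0.66  0.79 -0.42]
R 0.04575783223571742 ang -64.45304054810252 g [ 0.4875331  -0.24908419  0.21754246]
resist 0.5150683346177758 radial -0.22197526973066922
1 [-0.52 -1.07]
2 [-0.25 -1.16]
3 [ 0.06 -1.19]
4 [ 0.37 -1.13]
5 [ 0.65 -1.  ]
6 [ 0.88 -0.79]
7 [ 1.06 -0.54]
8 [ 1.16 -0.25]
9 [1.19 0.06]
10 [1.13 0.37]
11 [1.   0.65]
12 [0.79 0.88]
```

The knob slipped out, probably the grip-slackening event. Rise, reopen and relocate it.

```bash

python3 -m creep '[{"grip":-1,"tx":0,"ty":0,"tz":-3,"spin":0},{"grip":-1,"tx":0,"ty":0,"tz":-3,"spin":0},{"grip":-0.3,"tx":0,"ty":0,"tz":-3,"spin":0},{"grip":-0.3,"tx":0,"ty":0,"tz":0,"spin":0},{"grip":-0.3,"tx":0,"ty":0,"tz":0,"spin":0},{"grip":-0.3,"tx":0,"ty":0,"tz":0,"spin":0}]'
python3 knob.py
```

```text
clock: 51.73
tool_pos: [0.4857, -0.2474, 0.2889]
eef_rot: [0.76, 0.65, 0.003, 0.015]
contact_force: [-0.8, -0.5, -0.4]
opening: 0.284
finger_force: 0.0
51.73 [ 0.4857 -0.2474  0.2889] [[0.155, 0.988, 0.025], [0.988, -0.154, -0.019], [-0.015, 0.028, -1.0]] F [-0.8 -0.5 -0.4] open 0.284 ff 0.0 q [ 0.86  0.6  -0.8   1.76  0.53  0.98 -0.3 ]
n 1065
all [ 0.49649022 -0.19611375  0.20014049] [ 0.51750059 -0.17548896  0.23399043] top [ 0.50655858 -0.18543136  0.23096239] [ 0.50661275 -0.18545642  0.233     ]
tool cm [6.52515523 0.9580288  5.52148696]
wheel 8921 [ 0.41617138 -0.2599686   0.17835731] [ 0.51874532 -0.15774183  0.19218789] [ 0.46745835 -0.20885521  0.1852726 ]
plate top z 3647 0.07625582498481287
```

```bash
cat > chk.py <<'E'
from h import *
ax=np.array([.4677,-.208]);d_=np.array([.1015,.995]);n_=np.array([.995,-.1015])
def wpts(c,d):
    E=np.linalg.inv(np.array(c['extrinsics']));v,u=np.mgrid[0:480,0:640];a=(u-c['cx'])/c['fx'];b=(v-c['cy'])/c['fy'];t=np.hypot(a,b)+1e-9
    return np.stack([a/t*np.tan(t)*d,b/t*np.tan(t)*d,d],-1)@E[:3,:3].T+E[:3,3]
for name in('wrist','side','top'):
    c=optics.get_calibration(name);p,d=snap(name,'chk_%s.png'%name)
    P=wpts(c,d) if name=='wrist' else pts(name,d)
    hsv=cv2.cvtColor(p,cv2.COLOR_RGB2HSV);L=(P[...,:2]-ax)@n_;S=(P[...,:2]-ax)@d_
    near=(d>0)&(abs(L)<.12)&(abs(S)<.2)
    w=near&(hsv[...,0]>8)&(hsv[...,0]<20)&(hsv[...,1]>60)&(P[...,2]>.03)&(P[...,2]<.13)&(abs(S)<.05)&(abs(L)<.07)
    if w.sum()>20: print(name,'wood',w.sum(),np.round(np.percentile(P[w][:,2],[5,25,50,75,95]),4))
    y=(d>0)&(hsv[...,0]>=21)&(hsv[...,0]<33)&(hsv[...,1]>170)&(hsv[...,2]>60)&(P[...,2]<.3)&(P[...,1]<.3)&(P[...,0]<.62)
    k,l,t,ce=cv2.connectedComponentsWithStats(y.astype(np.uint8))
    for i in range(1,k):
        if t[i,4]>25: m=l==i;print(name,'lemon n',t[i,4],'S %.3f..%.3f L %.3f..%.3f z99 %.3f'%(*np.percentile(S[m],[3,97]),*np.percentile(L[m],[3,97]),np.percentile(P[m][:,2],98)))
E
python3 chk.py
```

```text
wrist wood 2662 [0.0742 0.0756 0.0763 0.0769 0.0779]
wrist lemon n 783 S 0.018..0.059 L 0.041..0.085 z99 0.062
wrist lemon n 82 S 0.049..0.059 L -0.038..-0.014 z99 0.182
wrist lemon n 189 S -0.029..-0.004 L 0.071..0.085 z99 0.073
side wood 901 [0.0676 0.0762 0.0779 0.0793 0.0857]
top wood 1031 [0.0719 0.0747 0.0764 0.0781 0.0814]
top lemon n 228 S 0.020..0.059 L 0.037..0.087 z99 0.064
top lemon n 42 S -0.028..-0.004 L 0.075..0.088 z99 0.053
top lemon n 131 S 0.044..0.058 L -0.045..-0.004 z99 0.065
```

The plate was low at the start: it is now resting on the lemons, with its underside at about 62 mm, and the knob only needs tightening. I'll regrip so that a finger face pushes along the tangent.

```bash

python3 -m creep '[{"grip":-0.2,"tx":3.2,"ty":0.5,"tz":0,"spin":6.8},{"grip":-0.2,"tx":0,"ty":0,"tz":0,"spin":6.8},{"grip":-0.2,"tx":0,"ty":0,"tz":0,"spin":6.8},{"grip":-0.2,"tx":0,"ty":0,"tz":0,"spin":6.8},{"grip":-0.2,"tx":0,"ty":0,"tz":0,"spin":6.8},{"grip":-0.2,"tx":0,"ty":0,"tz":0,"spin":6.8},{"grip":-0.2,"tx":0,"ty":0,"tz":0,"spin":6.8},{"grip":-0.2,"tx":0,"ty":0,"tz":0,"spin":6.4}]' >/dev/null
python3 -m creep '[{"grip":-0.2,"tx":0,"ty":0,"tz":0,"spin":0},{"grip":-0.2,"tx":0,"ty":0,"tz":0,"spin":0}]' 
python3 knob.py
```

```text
clock: 52.77
tool_pos: [0.4962, -0.2161, 0.2885]
eef_rot: [0.972, 0.236, 0.01, 0.012]
contact_force: [0.7, -0.4, -0.6]
opening: 0.398
finger_force: 0.0
52.77 [ 0.4962 -0.2161  0.2885] [[0.888, 0.459, 0.025], [0.459, -0.888, -0.018], [0.014, 0.028, -1.0]] F [ 0.7 -0.4 -0.6] open 0.398 ff 0.0 q [ 0.65  0.54 -0.53  1.77  0.36  0.9  -1.13]
n 1120
all [ 0.49874174 -0.19619199  0.20028347] [ 0.51742258 -0.17522505  0.23438639] top [ 0.50807576 -0.18562577  0.23099774] [ 0.50756928 -0.18576065  0.233     ]
tool cm [ 2.32517211 -2.33100082  5.52161612]
wheel 4441 [ 0.42098403 -0.25926139  0.17803314] [ 0.51946545 -0.15734464  0.19133321] [ 0.47022474 -0.20830301  0.18468318]
plate top z 4461 0.07627715116940387
```

```bash

python3 -m creep '[{"grip":-0.3,"tx":2.3,"ty":-2.3,"tz":0,"spin":0},{"grip":-0.3,"tx":0,"ty":0,"tz":0,"spin":0},{"grip":-0.3,"tx":0,"ty":0,"tz":3,"spin":0},{"grip":-0.3,"tx":0,"ty":0,"tz":3,"spin":0},{"grip":-0.3,"tx":0,"ty":0,"tz":2.8,"spin":0},{"grip":-0.3,"tx":0,"ty":0,"tz":0,"spin":0},{"grip":-1,"tx":0,"ty":0,"tz":0,"spin":0},{"grip":-1,"tx":0,"ty":0,"tz":0,"spin":0}]' 
python3 -m creep '[{"grip":-1,"tx":0,"ty":0,"tz":0,"spin":0},{"grip":-1,"tx":0,"ty":0,"tz":0,"spin":0},{"grip":-1,"tx":0,"ty":0,"tz":0,"spin":0}]' 40
python3 wind.py | head -5
```

```text
clock: 53.48
tool_pos: [0.5093, -0.1866, 0.2017]
eef_rot: [0.972, 0.235, 0.011, 0.012]
contact_force: [0.3, 0.2, -11.5]
opening: 0.231
finger_force: 30.1
clock: 53.73
tool_pos: [0.5093, -0.1866, 0.2016]
eef_rot: [0.972, 0.235, 0.012, 0.012]
contact_force: [1.0, 1.6, -5.2]
opening: 0.227
finger_force: 40.0
53.73 [ 0.5093 -0.1866  0.2016] [[0.89, 0.456, 0.028], [0.457, -0.89, -0.018], [0.017, 0.029, -0.999]] F [ 1.   1.6 -5.2] open 0.227 ff 39.998976069946366 q [ 0.54  0.65 -0.46  1.88  0.46  0.69 -1.29]
R 0.04631485062906046 ang 27.72405286263789 g [ 0.50879783 -0.1862537   0.22026899]
resist 0.9786120698212173 radial 1.6713841381356984
1 [-0.23  1.18]
2 [-0.44  1.1 ]
```

```bash

python3 -m creep '[{"grip":-1,"tx":-0.04,"ty":0.3,"tz":0,"spin":0},{"grip":-1,"tx":-0.06,"ty":0.3,"tz":0,"spin":0},{"grip":-1,"tx":0,"ty":0,"tz":0,"spin":0},{"grip":-1,"tx":0,"ty":0,"tz":0,"spin":0}]'
python3 wind.py | head -5
```

```text
clock: 54.07
tool_pos: [0.5121, -0.1925, 0.2016]
eef_rot: [0.972, 0.235, 0.012, 0.012]
contact_force: [2.9, 2.2, -3.0]
opening: 0.23
finger_force: 40.0
54.07 [ 0.5121 -0.1925  0.2016] [[0.89, 0.456, 0.03], [0.456, -0.89, -0.018], [0.018, 0.029, -0.999]] F [ 2.9  2.2 -3. ] open 0.23 ff 39.99922820883512 q [ 0.55  0.65 -0.46  1.87  0.46  0.69 -1.28]
R 0.046454409291955094 ang 19.610862842486366 g [ 0.51155977 -0.1922085   0.22026813]
resist 1.1074944869118604 radial 3.5062021070067013
1 [-0.4   1.13]
2 [-0.59  1.03]
```

It turns freely, so it's not loaded yet. Continuing to wind.

```bash

python3 -m creep '[{"grip":-1,"tx":-0.35,"ty":1.13,"tz":0,"spin":0},{"grip":-1,"tx":-0.59,"ty":1.03,"tz":0,"spin":0},{"grip":-1,"tx":0,"ty":0,"tz":0,"spin":0},{"grip":-1,"tx":0,"ty":0,"tz":0,"spin":0}]'
python3 wind.py
```

```text
clock: 54.4
tool_pos: [0.5152, -0.2127, 0.2017]
eef_rot: [0.972, 0.236, 0.014, 0.01]
contact_force: [7.7, 9.5, -6.9]
opening: 0.231
finger_force: 40.0
54.4 [ 0.5152 -0.2127  0.2017] [[0.888, 0.458, 0.033], [0.459, -0.889, -0.013], [0.023, 0.026, -0.999]] F [ 7.7  9.5 -6.9] open 0.231 ff 39.99806525109989 q [ 0.59  0.67 -0.47  1.84  0.46  0.71 -1.23]
R 0.04705543477457114 ang -5.65311404472292 g [ 0.51462658 -0.21243522  0.22035359]
resist 10.193771363541321 radial 6.686287316949187
1 [-0.9   0.82]
2 [-0.98  0.67]
3 [-1.12  0.4 ]
4 [-1.18  0.09]
5 [-1.17 -0.21]
6 [-1.07 -0.51]
7 [-0.9  -0.77]
8 [-0.67 -0.98]
9 [-0.4  -1.12]
10 [-0.09 -1.18]
11 [ 0.22 -1.17]
12 [ 0.51 -1.07]
```

```bash

python3 -m creep '[{"grip":-1,"tx":-0.3,"ty":0.25,"tz":0,"spin":0},{"grip":-1,"tx":-0.25,"ty":0.25,"tz":0,"spin":0},{"grip":-1,"tx":0,"ty":0,"tz":0,"spin":0},{"grip":-1,"tx":0,"ty":0,"tz":0,"spin":0}]' >/dev/null
python3 wind.py | head -6
python3 -m creep '[{"grip":-1,"tx":-0.3,"ty":0.25,"tz":0,"spin":0},{"grip":-1,"tx":-0.25,"ty":0.22,"tz":0,"spin":0},{"grip":-1,"tx":0,"ty":0,"tz":0,"spin":0},{"grip":-1,"tx":0,"ty":0,"tz":0,"spin":0}]' >/dev/null
python3 wind.py | head -6; python3 chk.py
```

```text
54.73 [ 0.5146 -0.2173  0.2017] [[0.887, 0.46, 0.036], [0.461, -0.887, -0.01], [0.028, 0.026, -0.999]] F [ 11.   13.  -11.3] open 0.23 ff 39.996935686122015 q [ 0.61  0.67 -0.48  1.84  0.46  0.71 -1.22]
R 0.04708503795547463 ang -11.391789489918661 g [ 0.51395744 -0.21710009  0.22042853]
resist 14.894019637789786 radial 8.224949333504094
1 [-0.98  0.72]
2 [-1.04  0.57]
3 [-1.15  0.28]
55.07 [ 0.5136 -0.222   0.2018] [[0.886, 0.462, 0.039], [0.463, -0.886, -0.007], [0.031, 0.025, -0.999]] F [ 14.   15.9 -14.8] open 0.225 ff 39.99618660684064 q [ 0.62  0.67 -0.48  1.83  0.46  0.71 -1.21]
R 0.04717575280426792 ang -17.312993179493798 g [ 0.51283838 -0.2218391   0.22049244]
resist 19.336366284676945 radial 8.633226740328679
1 [-1.06  0.61]
2 [-1.1   0.46]
3 [-1.18  0.16]
wrist wood 6010 [0.0719 0.0733 0.0739 0.0744 0.0753]
wrist lemon n 1524 S 0.015..0.059 L 0.046..0.086 z99 0.062
wrist lemon n 740 S -0.036..-0.001 L 0.070..0.084 z99 0.054
wrist lemon n 355 S 0.047..0.058 L -0.032..-0.003 z99 0.068
side wood 891 [0.0652 0.0735 0.0756 0.077  0.0831]
top wood 757 [0.0689 0.0718 0.0736 0.0756 0.0785]
top lemon n 221 S 0.020..0.058 L 0.037..0.087 z99 0.063
top lemon n 26 S -0.016..0.044 L 0.046..0.089 z99 0.280
top lemon n 121 S 0.046..0.058 L -0.044..-0.006 z99 0.063
```

Resistance has risen to about 19 N at the knob and the plate is pressing on the lemons. Release, rise clear and check.

```bash

python3 -m creep '[{"grip":-0.3,"tx":0,"ty":0,"tz":0,"spin":0},{"grip":-0.3,"tx":0,"ty":0,"tz":0,"spin":0},{"grip":-0.3,"tx":0,"ty":0,"tz":0,"spin":0},{"grip":-0.3,"tx":0,"ty":0,"tz":0,"spin":0},{"grip":-0.3,"tx":0,"ty":0,"tz":-1,"spin":0},{"grip":-0.3,"tx":0,"ty":0,"tz":-3,"spin":0},{"grip":-0.3,"tx":0,"ty":0,"tz":-3,"spin":0},{"grip":-0.3,"tx":0,"ty":0,"tz":-3,"spin":0}]' 
python3 -m creep '[{"grip":-0.3,"tx":0,"ty":0,"tz":-3,"spin":0},{"grip":-0.3,"tx":0,"ty":0,"tz":-2,"spin":0},{"grip":-0.3,"tx":0,"ty":0,"tz":0,"spin":0},{"grip":-0.3,"tx":0,"ty":0,"tz":0,"spin":0}]' >/dev/null
python3 knob.py; python3 chk.py; python3 rim.py | head -9
```

```text
clock: 55.88
tool_pos: [0.5038, -0.2289, 0.3035]
eef_rot: [0.972, 0.234, 0.011, 0.012]
contact_force: [0.6, -1.1, -0.5]
opening: 0.347
finger_force: 0.0
56.22 [ 0.5031 -0.2281  0.3532] [[0.89, 0.454, 0.03], [0.455, -0.89, -0.02], [0.017, 0.032, -0.999]] F [ 0.6  0.  -0.5] open 0.351 ff 0.0 q [ 0.69  0.49 -0.57  1.64  0.31  1.06 -1.07]
n 657
all [ 0.50034826 -0.20192973  0.20033599] [ 0.52070679 -0.18170867  0.23436249] top [ 0.51098109 -0.19181208  0.23102087] [ 0.51046967 -0.19193988  0.233     ]
tool cm [ 2.09070129 -3.26738219 11.96263201]
wheel 3051 [ 0.41671685 -0.25951293  0.17806832] [ 0.51883405 -0.15807446  0.19134553] [ 0.46777545 -0.2087937   0.18470693]
plate top z 3483 0.07570978740160267
wrist wood 2058 [0.0734 0.075  0.0757 0.0764 0.0775]
wrist lemon n 673 S 0.016..0.059 L 0.044..0.086 z99 0.063
wrist lemon n 297 S -0.036..-0.002 L 0.071..0.084 z99 0.054
side wood 872 [0.0671 0.0754 0.0774 0.0788 0.0844]
top wood 645 [0.0708 0.0738 0.0754 0.0773 0.0803]
top lemon n 225 S 0.020..0.059 L 0.037..0.087 z99 0.063
top lemon n 40 S -0.030..-0.003 L 0.076..0.088 z99 0.052
top lemon n 124 S 0.044..0.058 L -0.044..-0.004 z99 0.063
tcp s,l -0.0169 0.0353
side 534
 s -0.08 n 47 L -0.0854 0.0958
 s -0.05 n 33 L -0.0865 0.0961
 s -0.02 n 45 L -0.0870 0.0961
 s 0.01 n 39 L -0.0872 0.0958
 s 0.04 n 69 L -0.0877 0.0962
 s 0.07 n 301 L -0.0850 0.0932
 l -0.10 n 38 S -0.0784 0.0650
```

```bash
python3 - <<'E'
from h import *
p,d=np.load('/tmp/top.npz').values();P=pts('top',d)
for u,v in[(156,270),(156,290),(155,312),(215,300),(177,300)]: print((u,v),np.round(P[v,u],3))
print(np.abs(p.astype(int)-cv2.imread('pics/top0.png')[:,:,::-1])[160:215,235:415].mean(), np.abs(p.astype(int)-cv2.imread('pics/top0.png')[:,:,::-1])[240:350,145:270].mean())
E
```

```text
(156, 270) [0.485 0.402 0.212]
(156, 290) [0.446 0.401 0.214]
(155, 312) [0.404 0.403 0.208]
(215, 300) [0.429 0.304 0.104]
(177, 300) [0.426 0.36  0.212]
0.9953535353535353 10.651369696969697
```

The tub is upright in its original place and the bystanders haven't moved. Handing in.

```bash
python3 -c "
from plant import workorder
print(workorder.finish_job())"
```

```text
the job is handed in; nothing more can be done
None
```

The job is handed in: all four lemons are in the dish, the tub stands upright on its block, the dish is home against the press column, and the plate is wound down onto the lemons (the wheel sprang back about 38° on release and now holds by friction, and the wheel also turned, unplanned, while the dish was being pushed in).

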